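# Nest the sample cups on the drying tray and start the dryer

## Robot

A 6-joint arm with a two-finger parallel gripper is mounted at the origin on the work surface. World frame = base frame: x ahead of the robot, y to its left, z up, the work surface at z = 0. Lengths are in m, angles in rad, forces in N, time in s.
With the tool pointing down it reaches from about 0.35 to 0.775 m from the base axis. Payload 7.3 kg.
Tool frame: the origin (TCP) lies on the centre line of the jaws, within the pads' length; the fingertips stand tip_reach ahead of it and the grasp point (between the pads) lies 6 mm ahead of it (tip_reach is the distance from the TCP to the fingertips, in m); x points along the fingers, y is the direction in which the jaws open and shut, and the axes are right-handed (so a half turn about x gives the same grasp; the last joint's range is limited). The gripper opens to 92 mm and grips with 3 to 60 N. Pads are 19 mm wide; open, the fingers measure 130 mm over their backs; the gripper's body (75 mm by 190 mm) begins 47 mm behind the grasp point.
Start: joints at [1.068, 0.342, 1.524, -0, 1.275, -0.146], TCP at [0.183, 0.492, 0.252] pointing down, gripper open.
Joint ranges: [-2.53, 2.53], [-0.77, 2.02], [0.04, 2.7], [-1, 4.14], [0.28, 2.66], [-3.11, 3.11]. Speed limits (rad/s): [2.57, 2.57, 3.14, 3.14, 3.14, 3.14].

## Interface

Orientations are given as [roll, pitch, yaw] about the fixed x, y, z axes, in that order (R = Rz(yaw) Ry(pitch) Rx(roll)).
In Python, from cell import observe, read_camera, get_calibration, hand_in, tip_reach gives the robot as it stands. The module is installed in compiled form; this text tells all that it offers.
- The arm moves only by the shell command python3 -m crank 'ROWS' [FORCE]. ROWS is JSON, a list of rows, each an object of numbers: "fingers": the opening, from -1 (shut) to 1 (fully open); "tx", "ty", "tz": the shift along the tool's x, y, z in units of 40 mm (1.0 is 40 mm); "roll": the turn about the tool's x in units of 10 degrees (1.0 is 10 degrees). In form: [{"fingers": .., "tx": .., "ty": .., "tz": .., "roll": ..}, ...]. A call has exactly 8 rows; each row is the pose to reach, as a shift and turn from the pose commanded when the call began, along the tool's axes at that moment; what a row does not reach only later rows make up. A row lasts 1/8 s, in which the tool goes at most 62.5 mm and 10.7 degrees, less where a joint would pass 70% of its speed; a pose out of reach is approached as far as the arm can. A call with a gripper value outside its range is refused whole. The fingers move at their own pace and stop on an object; FORCE is the grip in N (left out, the last holds). Time passes only in rows, so rows that repeat a pose let the fingers close, or fill a call up. It gives the time, the measured TCP pose, the force and the opening at its end, in the units of the state.
- observe(): the state, without advancing time (a new reading comes with each control period).
- read_camera(name): name is "scene" or "side" or "wrist"; returns (picture, depth): 480x640x3 uint8, red, green, blue; 480x640 float32, m along the optical axis (not along the pixel's ray), 0 where there is no reading.
- get_calibration(name): a dict with "vertical_fov" (degrees; the focal length in pixels is half the picture's height over the tangent of half this angle, whatever the lens; pixels are square), "cx", "cy" (the principal point, pixels), "dist_coeffs" ([k1, k2, p1, p2, k3] as OpenCV has them; the pictures are not rectified), "pose" (4x4, takes a point from camera to world coordinates); the wrist camera has in their place "T_tool_cam" (4x4, takes a point from camera to tool coordinates, whose origin is the TCP and whose axes are the tool frame's). Camera axes: x right, y down, z forward; pixel columns grow to the right and rows downward; lengths in m; the calibration is good to about 2 mm. A picture is of the moment at which its call begins: read the wrist's pose just before it. get_calibration takes no time and is no camera call.
- hand_in(): hands the job in, once; it reports no verdict.
The state is a dict: "time": time; "qpos": joint angles; "qvel": joint speeds; "joint_efforts": joint torques, N m; "tool_pos": TCP position; "tool_rot": TCP orientation; "contact_force": force on the tool from outside, world axes, zero at the start; "torque": the same for the moment, N m; "opening": finger opening in m.
Only numpy, scipy, OpenCV 4.12 (cv2) and the standard library are available. Lean on these libraries where they do the work, as an engineer would, in place of code of your own. Each camera call takes 0.05 s, during which the arm holds its last target. There are 200 camera calls.

## Task

Pull the empty drying tray right out of the drying cabinet onto the bench and gather onto it the white sample cups that stand upside down about the bench: the wide ones over one another on the wide stub and the slim ones on the slim stub, each pressed down with a light push until it sits home and level, but never so hard that it jams. Then slide the loaded tray flat back into the cabinet until it is fully home, and only then swing the dryer's switch lever all the way over to on. Do not disturb the other things on the bench.

Things in the scene. Friction and masses are not known exactly. Their poses are not given: they have to be found in the camera images.
- tray: loose aluminium tray lying flat in the dryer at the start, 120 (x) x 270 (y) x 8 mm, about 0.3 kg. Origin: centre of its underside; +y is the end that enters the dryer first. Two grey stubs shaped like a cup's closed end: wide at y +85 mm (top at 62 mm), slim at y 0 (top at 52 mm). Black upright grip plate at y -115 mm, 16 mm thick in x, 32 mm long in y, top at 90 mm
- wide_seat (a point): point on the axis of the tray's wide stub, (0, 85, 12) mm in the tray's frame: where the origin of the first wide cup lies when pressed home (rim 4 mm clear of the plate); each further wide cup lies 25 mm higher
- slim_seat (a point): the same for the slim stub, (0, 0, 12) mm in the tray's frame; each further slim cup 25 mm higher
- tray_grip (a point): centre of the top of the tray's black grip plate; pinch it across its 16 mm thickness (the tray's x), some 20 mm below this point
- dryer: fixed white cabinet with a clear roof; same origin and axes as tray_home. Opening 126 mm wide (x), 150 mm high, at y -40 mm, facing -y; low flared guides reach 30 mm further out. Roof top at 156 mm. Outer walls at x +-73 mm, back at y +145 mm. Blower box with the switch at x 73 to 163, y -5 to 105 mm, 80 mm high
- tray_home (a point): where the tray's origin lies when fully home; the tray goes in along +y, its y along this y. The tray's front edge then is 1.5 mm short of the back wall and the grip plate stands 75 mm outside the opening. The tray's long edges run under steel lips 11.5 mm above the bench with 3 mm play a side, so it must slide flat on the bench
- switch (a joint): toggle lever on the blower box: 0 = off, leaning to the dryer's -x (towards the robot); 1.0 rad = on, fully over to +x. Light (about 1 N at the knob), stays where it is left
- switch_tip (a point): centre of the lever's 26 mm black ball knob, 80 mm from its hinge; the hinge line runs along the dryer's y, 102 mm above the bench. Push the knob towards the dryer's +x (77 mm from off to on)
- table: the wooden bench top that everything stands on; its surface is at height 0
- wide1: white tapered cup, upside down. WIDE cup: open rim 72 mm across, 75 mm tall. Taper 10 degrees a side, 45 g. Closed end up: a straight round foot 50 mm across, 18 mm tall (pinch it from above) over a 56 mm collar. Origin: centre of the open rim underneath; z up. Pressed home over another wide cup, origin 25 mm above that one's; hard pressing drives it up to 3 mm deeper and jams it. May be absent.
- wide2: white tapered cup, upside down. WIDE cup: open rim 72 mm across, 75 mm tall. Taper 10 degrees a side, 45 g. Closed end up: a straight round foot 50 mm across, 18 mm tall (pinch it from above) over a 56 mm collar. Origin: centre of the open rim underneath; z up. Pressed home over another wide cup, origin 25 mm above that one's; hard pressing drives it up to 3 mm deeper and jams it. May be absent.
- wide3: white tapered cup, upside down. WIDE cup: open rim 72 mm across, 75 mm tall. Taper 10 degrees a side, 45 g. Closed end up: a straight round foot 50 mm across, 18 mm tall (pinch it from above) over a 56 mm collar. Origin: centre of the open rim underneath; z up. Pressed home over another wide cup, origin 25 mm above that one's; hard pressing drives it up to 3 mm deeper and jams it. May be absent.
- slim1: white tapered cup, upside down. SLIM cup: open rim 56 mm across, 65 mm tall. Taper 10 degrees a side, 35 g. Closed end up: a straight round foot 37 mm across, 18 mm tall (pinch it from above) over a 44 mm collar. Origin: centre of the open rim underneath; z up. Pressed home over another slim cup, origin 25 mm above that one's; hard pressing drives it up to 3 mm deeper and jams it. May be absent.
- slim2: white tapered cup, upside down. SLIM cup: open rim 56 mm across, 65 mm tall. Taper 10 degrees a side, 35 g. Closed end up: a straight round foot 37 mm across, 18 mm tall (pinch it from above) over a 44 mm collar. Origin: centre of the open rim underneath; z up. Pressed home over another slim cup, origin 25 mm above that one's; hard pressing drives it up to 3 mm deeper and jams it. May be absent.
- slim3: white tapered cup, upside down. SLIM cup: open rim 56 mm across, 65 mm tall. Taper 10 degrees a side, 35 g. Closed end up: a straight round foot 37 mm across, 18 mm tall (pinch it from above) over a 44 mm collar. Origin: centre of the open rim underneath; z up. Pressed home over another slim cup, origin 25 mm above that one's; hard pressing drives it up to 3 mm deeper and jams it. May be absent.
- amber_bottle: closed brown glass bottle 42 mm across, 85 mm tall, a bystander that is to be left alone; origin at the centre of its underside
- dropper_bottle: closed white plastic bottle 40 mm across, 80 mm tall, a bystander that is to be left alone; origin at the centre of its underside
- dish: shallow glass dish 68 mm across, 14 mm tall, a bystander that is to be left alone; origin at the centre of its underside
- slide_box: closed blue box for slides, 170 x 90 x 32 mm, a bystander that is to be left alone; origin at the centre of its underside
- tub: closed clear tub with a green cap, 64 mm across, 55 mm tall, a bystander that is to be left alone; origin at the centre of its underside
- counter: black hand counter, 65 x 45 x 28 mm, a bystander that is to be left alone; origin at the centre of its underside
Mind the look-alikes: they are no part of the job. Leave any orange or purple look-alike of the wide3 alone.

How it is judged:
On the way, in this order (a step that is already met when the one before it is completed fails the run):
1. the tray is pulled out of the cabinet (y of tray in the frame of tray_home below -0.15 m), for 0.1 s.
2. every cup present is nested home on its stub or in its stack, the last of them pressed down with a light push (the loaded tray bears on the bench with over 7 N; it weighs 4 to 6 N) (angle between each of wide1, wide2, wide3, slim1, slim2, slim3's own z axis and vertical below 0.06 rad and ((z of wide1 in the frame of wide_seat between -0.004 and 0.0035 m and horizontal distance between wide1 and wide_seat below 0.004 m) or (z of wide1 in the frame of wide2 between 0.021 and 0.0285 m and horizontal distance between wide1 and wide2 below 0.004 m) or (z of wide1 in the frame of wide3 between 0.021 and 0.0285 m and horizontal distance between wide1 and wide3 below 0.004 m)) and ((z of wide2 in the frame of wide_seat between -0.004 and 0.0035 m and horizontal distance between wide2 and wide_seat below 0.004 m) or (z of wide2 in the frame of wide1 between 0.021 and 0.0285 m and horizontal distance between wide2 and wide1 below 0.004 m) or (z of wide2 in the frame of wide3 between 0.021 and 0.0285 m and horizontal distance between wide2 and wide3 below 0.004 m)) and ((z of wide3 in the frame of wide_seat between -0.004 and 0.0035 m and horizontal distance between wide3 and wide_seat below 0.004 m) or (z of wide3 in the frame of wide1 between 0.021 and 0.0285 m and horizontal distance between wide3 and wide1 below 0.004 m) or (z of wide3 in the frame of wide2 between 0.021 and 0.0285 m and horizontal distance between wide3 and wide2 below 0.004 m)) and ((z of slim1 in the frame of slim_seat between -0.004 and 0.0035 m and horizontal distance between slim1 and slim_seat below 0.004 m) or (z of slim1 in the frame of slim2 between 0.021 and 0.0285 m and horizontal distance between slim1 and slim2 below 0.004 m) or (z of slim1 in the frame of slim3 between 0.021 and 0.0285 m and horizontal distance between slim1 and slim3 below 0.004 m)) and ((z of slim2 in the frame of slim_seat between -0.004 and 0.0035 m and horizontal distance between slim2 and slim_seat below 0.004 m) or (z of slim2 in the frame of slim1 between 0.021 and 0.0285 m and horizontal distance between slim2 and slim1 below 0.004 m) or (z of slim2 in the frame of slim3 between 0.021 and 0.0285 m and horizontal distance between slim2 and slim3 below 0.004 m)) and ((z of slim3 in the frame of slim_seat between -0.004 and 0.0035 m and horizontal distance between slim3 and slim_seat below 0.004 m) or (z of slim3 in the frame of slim1 between 0.021 and 0.0285 m and horizontal distance between slim3 and slim1 below 0.004 m) or (z of slim3 in the frame of slim2 between 0.021 and 0.0285 m and horizontal distance between slim3 and slim2 below 0.004 m)) and contact force between tray and table above 7 N), for 0.05 s.
3. the loaded tray is fully home in the cabinet, the switch still off (y of tray in the frame of tray_home between -0.006 and 0.006 m and x of tray in the frame of tray_home between -0.006 and 0.006 m and angle between the y axis of tray and the y axis of tray_home, either way round below 0.06 rad and height (world z) of tray below 0.004 m and value of joint switch below 0.4 rad), for 0.2 s.
At the end, for the whole second after the job is handed in: Every cup present is nested over its own kind's stub or stack: within 3.5 mm of home height, 4 mm of the axis of what it sits on, tilt under 0.06 rad. Tray flat, within 6 mm and 0.06 rad of home; switch over 0.85 rad; all at rest (angle between each of wide1, wide2, wide3, slim1, slim2, slim3's own z axis and vertical below 0.06 rad and ((z of wide1 in the frame of wide_seat between -0.004 and 0.0035 m and horizontal distance between wide1 and wide_seat below 0.004 m) or (z of wide1 in the frame of wide2 between 0.021 and 0.0285 m and horizontal distance between wide1 and wide2 below 0.004 m) or (z of wide1 in the frame of wide3 between 0.021 and 0.0285 m and horizontal distance between wide1 and wide3 below 0.004 m)) and ((z of wide2 in the frame of wide_seat between -0.004 and 0.0035 m and horizontal distance between wide2 and wide_seat below 0.004 m) or (z of wide2 in the frame of wide1 between 0.021 and 0.0285 m and horizontal distance between wide2 and wide1 below 0.004 m) or (z of wide2 in the frame of wide3 between 0.021 and 0.0285 m and horizontal distance between wide2 and wide3 below 0.004 m)) and ((z of wide3 in the frame of wide_seat between -0.004 and 0.0035 m and horizontal distance between wide3 and wide_seat below 0.004 m) or (z of wide3 in the frame of wide1 between 0.021 and 0.0285 m and horizontal distance between wide3 and wide1 below 0.004 m) or (z of wide3 in the frame of wide2 between 0.021 and 0.0285 m and horizontal distance between wide3 and wide2 below 0.004 m)) and ((z of slim1 in the frame of slim_seat between -0.004 and 0.0035 m and horizontal distance between slim1 and slim_seat below 0.004 m) or (z of slim1 in the frame of slim2 between 0.021 and 0.0285 m and horizontal distance between slim1 and slim2 below 0.004 m) or (z of slim1 in the frame of slim3 between 0.021 and 0.0285 m and horizontal distance between slim1 and slim3 below 0.004 m)) and ((z of slim2 in the frame of slim_seat between -0.004 and 0.0035 m and horizontal distance between slim2 and slim_seat below 0.004 m) or (z of slim2 in the frame of slim1 between 0.021 and 0.0285 m and horizontal distance between slim2 and slim1 below 0.004 m) or (z of slim2 in the frame of slim3 between 0.021 and 0.0285 m and horizontal distance between slim2 and slim3 below 0.004 m)) and ((z of slim3 in the frame of slim_seat between -0.004 and 0.0035 m and horizontal distance between slim3 and slim_seat below 0.004 m) or (z of slim3 in the frame of slim1 between 0.021 and 0.0285 m and horizontal distance between slim3 and slim1 below 0.004 m) or (z of slim3 in the frame of slim2 between 0.021 and 0.0285 m and horizontal distance between slim3 and slim2 below 0.004 m)) and y of tray in the frame of tray_home between -0.006 and 0.006 m and x of tray in the frame of tray_home between -0.006 and 0.006 m and angle between the y axis of tray and the y axis of tray_home, either way round below 0.06 rad and height (world z) of tray below 0.004 m and value of joint switch above 0.85 rad and linear speed of tray below 0.02 m/s and linear speed of each of wide1, wide2, wide3, slim1, slim2, slim3 below 0.03 m/s); the robot touches nothing.
It fails at once if a cup is pressed down so hard that it jams (while the fingers touch a cup, the tray bears on the bench with over 40 N) (contact force between tray and table above 40 N and (contact force between the fingers and wide1 above 0.5 N or contact force between the fingers and wide2 above 0.5 N or contact force between the fingers and wide3 above 0.5 N or contact force between the fingers and slim1 above 0.5 N or contact force between the fingers and slim2 above 0.5 N or contact force between the fingers and slim3 above 0.5 N)).
It fails at once if the switch is turned on before the tray is home in the cabinet (value of joint switch above 0.6 rad and y of tray in the frame of tray_home below -0.015 m).
It fails at once if a bystander is shoved more than 60 mm or tipped over (distance of any of amber_bottle, dropper_bottle, dish, slide_box, tub, counter from where it was at the start of the episode above 0.06 m or angle between any of amber_bottle, dropper_bottle, dish, slide_box, tub, counter's own z axis and vertical above 0.6 rad).
Of wide1, wide2, wide3, slim1, slim2, slim3 only 4 to 6 are there at a start; the rules pass over those that are not, and their reading is None.
At some moment in a run one of wide1, wide2, wide3, slim1, slim2, slim3 may be knocked a few centimetres aside while the robot is not near it.
It also fails if it takes over 210 s, if anything falls off the work surface, if the arm or the gripper's body presses on something with over 40 N, if the wrist force passes 120 N, or if a joint passes its speed limit or range.

## Working session

There is one attempt and no reset: what is moved stays moved. The work goes in short steps, Python scripts to look and compute and a shell command to move; the robot and the scene stay as the last step left them, time stands still between calls to the robot, and variables do not carry over. Pictures are saved under pics/ and viewed, about 12 in all and at most 16, crops included, and the job is handed in when it is done.

```bash
mkdir -p pics; ls; python3 - <<'E'
from cell import *
import cv2,numpy as np
print(observe(), tip_reach)
for n in("scene","side","wrist"):
    print(n,get_calibration(n))
    p,d=read_camera(n); cv2.imwrite(f"pics/{n}0.png",p[:,:,::-1]); np.save(f"pics/{n}0.npy",d); print((d>0).mean())
E
```

```text
pics
{'time': 0.0, 'qpos': array([ 1.06798754e+00,  3.42726340e-01,  1.52502207e+00,  3.21301242e-06,
        1.27540273e+00, -1.45994525e-01]), 'qvel': array([ 0.00240501, -0.00031843,  0.00083164,  0.0002763 , -0.00195582,
        0.00125717]), 'joint_efforts': array([ 8.20058231e-04, -4.31232941e+01, -2.44225770e+01,  7.20080500e-02,
        5.57054719e-02, -9.75251965e-05]), 'tool_pos': array([0.18317189, 0.49161169, 0.2510413 ]), 'tool_rot': array([-1.71876224,  1.56923784, -2.07557745]), 'contact_force': array([-0.08471526,  0.6952431 , -0.0767086 ]), 'torque': array([ 0.00274559, -0.02272992,  0.02496463]), 'opening': 0.0920398570910137} 0.025
scene {'vertical_fov': 51.04860291286008, 'cx': 318.30181698022375, 'cy': 236.16210794730222, 'dist_coeffs': array([0.02490223, 0.        , 0.        , 0.        , 0.        ]), 'pose': array([[ 0.17299161,  0.80698756, -0.5646636 ,  1.37566344],
       [ 0.98484935, -0.13470337,  0.10920968, -0.21686056],
       [ 0.01206876, -0.57500094, -0.81806373,  1.34943268],
       [ 0.        ,  0.        ,  0.        ,  1.        ]])}
0.9959212
[... 412 characters left out ...]
1683e-01,
         9.26043472e-01],
       [ 0.00000000e+00,  0.00000000e+00,  0.00000000e+00,
         1.00000000e+00]])}
0.9960709635416667
wrist {'vertical_fov': 63.707208768079745, 'cx': 324.20585800204304, 'cy': 232.86862776812026, 'dist_coeffs': array([-0.00745778,  0.        ,  0.        ,  0.        ,  0.        ]), 'T_tool_cam': array([[-3.92126656e-04, -2.47450945e-01,  9.68900344e-01,
        -1.33039699e-01],
       [ 9.99999423e-01,  8.72365925e-04,  6.27509533e-04,
         7.39706907e-04],
       [-1.00051347e-03,  9.68900030e-01,  2.47450460e-01,
        -6.61690250e-02],
       [ 0.00000000e+00,  0.00000000e+00,  0.00000000e+00,
         1.00000000e+00]])}
0.9690592447916667
```

View pics/scene0.png

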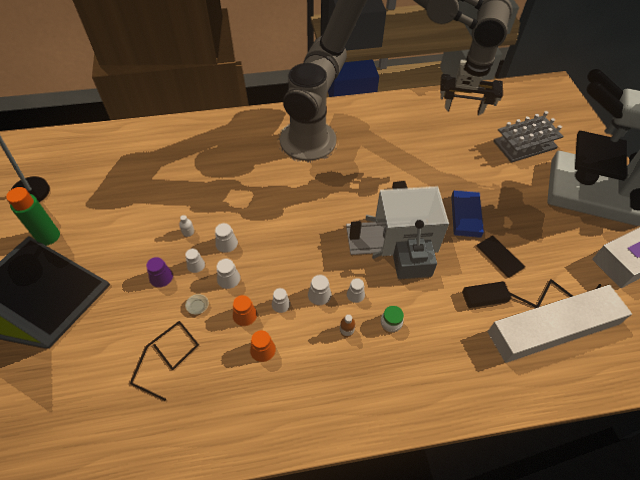

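View pics/side0.png

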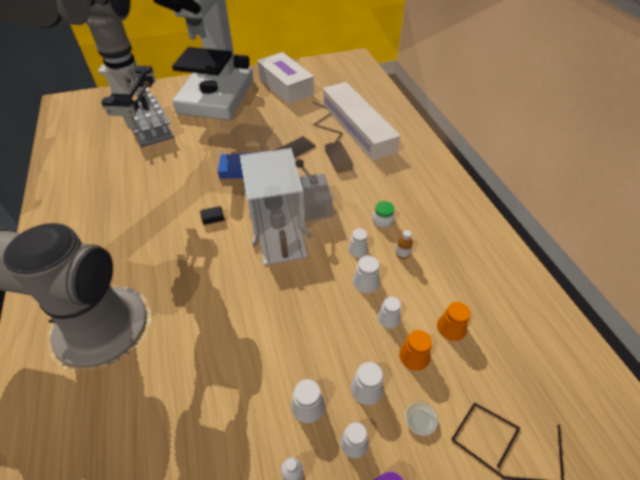

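The scene shows six white cups. In the scene image the wides are at (224,237), (227,272) and (319,290), and the slims at (194,260), (280,300) and (357,290). The dropper bottle is at (186,226), the dryer at (410,220) and the tray grip at (356,232). I'll measure all of these next.

```bash
cat > h.py <<'E'
from cell import *
import cv2,numpy as np
from scipy.spatial.transform import Rotation as R
def cam(n,st=None):
    c=get_calibration(n); f=240/np.tan(np.radians(c["vertical_fov"]/2))
    K=np.array([[f,0,c["cx"]],[0,f,c["cy"]],[0,0,1]])
    if n=="wrist":
        st=st or observe(); T=np.eye(4); T[:3,:3]=R.from_euler("xyz",st["tool_rot"]).as_matrix(); T[:3,3]=st["tool_pos"]; T=T@c["T_tool_cam"]
    else: T=c["pose"]
    return K,c["dist_coeffs"],T
def rays(n,uv,st=None):
    K,D,T=cam(n,st); p=cv2.undistortPoints(np.float64(uv).reshape(-1,1,2),K,D)[:,0]
    return T[:3,3],np.c_[p,np.ones(len(p))]@T[:3,:3].T
def plane(n,uv,z,st=None):
    o,d=rays(n,uv,st); return o+d*((z-o[2])/d[:,2])[:,None]
def cloud(n,depth,st=None):
    v,u=np.mgrid[:480,:640]; o,d=rays(n,np.c_[u.ravel(),v.ravel()],st)
    return (o+d*depth.reshape(-1,1)).reshape(480,640,3)
def project(n,P,st=None):
    K,D,T=cam(n,st); Ti=np.linalg.inv(T); return cv2.projectPoints(np.float64(P).reshape(-1,1,3),cv2.Rodrigues(Ti[:3,:3])[0],Ti[:3,3],K,D)[0][:,0]
def snap(n,name=None):
    st=observe(); p,d=read_camera(n)
    if name: cv2.imwrite(f"pics/{name}.png",p[:,:,::-1])
    return p,d,st
def circ(xy):
    A=np.c_[2*xy,np.ones(len(xy))]; s=np.linalg.lstsq(A,(xy**2).sum(1),rcond=None)[0]
    return s[:2],np.sqrt(s[2]+s[:2]@s[:2])
def tops(n,p,d,st=None,zmin=.05,zmax=.085,amin=15):
    X=cloud(n,d,st); hsv=cv2.cvtColor(p,cv2.COLOR_RGB2HSV)
    m=((hsv[...,1]<70)&(hsv[...,2]>70)&(X[...,2]>zmin)&(X[...,2]<zmax)&(d>0)).astype(np.uint8)
    k,l,s,c=cv2.connectedComponentsWithStats(m)
    out=[]
    for i in range(1,k):
        if s[i,4]<amin: continue
        P=X[l==i]; zt=np.percentile(P[:,2],90); Q=P[P[:,2]>zt-.005]
        (cx,cy),r=cv2.minEnclosingCircle(np.float32(Q[:,:2]))
        out.append((c[i].round(),s[i,4],np.array([cx,cy,zt]).round(4),Q[:,:2].mean(0).round(4),round(r,4)))
    return out
E
python3 - <<'E'
from h import *
for n in("scene","side"):
    p=cv2.imread(f"pics/{n}0.png")[:,:,::-1].copy(); d=np.load(f"pics/{n}0.npy")
    print(n)
    for t in tops(n,p,d): 
        if abs(t[2][1])<.8: print(*t)
    X=cloud(n,d); 
    print("table z",np.median(X[200:300,100:400,2]))
    # black grip / lever / roof
    hsv=cv2.cvtColor(p,cv2.COLOR_RGB2HSV)
    roi={"scene":(slice(180,290),slice(330,460)),"side":(slice(150,280),slice(235,340))}[n]
    Y=X[roi].reshape(-1,3); r=Y[(abs(Y[:,2]-.156)<.008)]; print("roof",len(r),cv2.minAreaRect(np.float32(r[:,:2])))
    b=Y[(abs(Y[:,2]-.08)<.006)]; print("blower",len(b),b.mean(0),cv2.minAreaRect(np.float32(b[:,:2])))
    blk=(hsv[...,2]<60)
    g=np.zeros(blk.shape,bool); g[roi]=True
    for nm,lo,hi in(("grip",.07,.1),("knob",.13,.21)):
        q=X[blk&g&(X[...,2]>lo)&(X[...,2]<hi)]; print(nm,len(q),np.median(q,0) if len(q) else"", q.min(0) if len(q) else"",q.max(0) if len(q) else"")
    c=p[roi]; cv2.imwrite(f"pics/{n}0c.png",cv2.resize(c[:,:,::-1],None,fx=4,fy=4)) 
E
python3 -c "
import cv2,numpy as np
a=cv2.imread('pics/scene0c.png');b=cv2.imread('pics/side0c.png');h=540
print(a.shape,b.shape)
a=cv2.resize(a,(400,340));b=cv2.resize(b,(400,495));o=np.zeros((500,800,3),np.uint8);o[:340,:400]=a;o[:495,400:]=b;cv2.imwrite('pics/dry0.png',o)"
```

```text
scene
[530. 133.] 786 [0.1614 0.7971 0.0778] [0.1639 0.7959] 0.0927
[380. 210.] 40 [0.416  0.1702 0.0766] [0.4192 0.1691] 0.0099
[185. 222.] 98 [ 0.3632 -0.4533  0.0803] [ 0.361  -0.4543] 0.011
[224. 232.] 255 [ 0.4246 -0.3362  0.0784] [ 0.4247 -0.336 ] 0.0265
[431. 250.] 253 [0.606  0.2785 0.0835] [0.6141 0.2753] 0.0673
[390. 243.] 86 [0.5542 0.1758 0.0824] [0.5556 0.1743] 0.0273
[192. 255.] 139 [ 0.4917 -0.4348  0.0685] [ 0.4928 -0.435 ] 0.0199
[226. 268.] 286 [ 0.5567 -0.3379  0.0783] [ 0.5574 -0.3387] 0.0246
[408. 265.] 23 [0.6454 0.1961 0.0833] [0.6448 0.1962] 0.0164
[319. 285.] 295 [ 0.6593 -0.0728  0.0788] [ 0.6588 -0.0717] 0.0262
[357. 285.] 148 [0.678  0.0359 0.0686] [0.6768 0.0361] 0.0196
[561. 320.] 4696 [0.8834 0.5799 0.0747] [0.8811 0.5777] 0.1946
[280. 295.] 142 [ 0.6726 -0.1914  0.0686] [ 0.6728 -0.1913] 0.0194
[348. 319.] 22 [ 0.7864 -0.0139  0.0838] [ 0.7878 -0.0147] 0.0105
table z 0.0013767068507274383
roof 2337 ((0.5035610795021057, 0.24471843242645264), (0.1863868534564972, 0.1763257384300232), 84.63937377929688)
blower 654 [0.59927232 0.22215511 0.08013741] ((0.5
[... 1042 characters left out ...]
 0.5566 -0.3406  0.0753] [ 0.5557 -0.3412] 0.0256
[306. 395.] 657 [ 0.4229 -0.3377  0.0755] [ 0.4225 -0.3382] 0.0257
[355. 433.] 371 [ 0.491  -0.4373  0.0662] [ 0.4907 -0.438 ] 0.0194
[291. 469.] 318 [ 0.3594 -0.4577  0.0794] [ 0.359  -0.4578] 0.0104
table z 0.000491610740475823
roof 2457 ((0.5023971199989319, 0.24367091059684753), (0.18966086208820343, 0.16985082626342773), 84.99137115478516)
blower 367 [0.59451675 0.18914589 0.0797588 ] ((0.551317036151886, 0.18542324006557465), (0.28065934777259827, 0.12844185531139374), 34.903926849365234)
grip 0   
knob 18 [0.56972203 0.2268151  0.17849791] [0.56375076 0.22086184 0.17291247] [0.57575606 0.23197799 0.18467552]
(440, 520, 3) (520, 420, 3)
```

View pics/dry0.png

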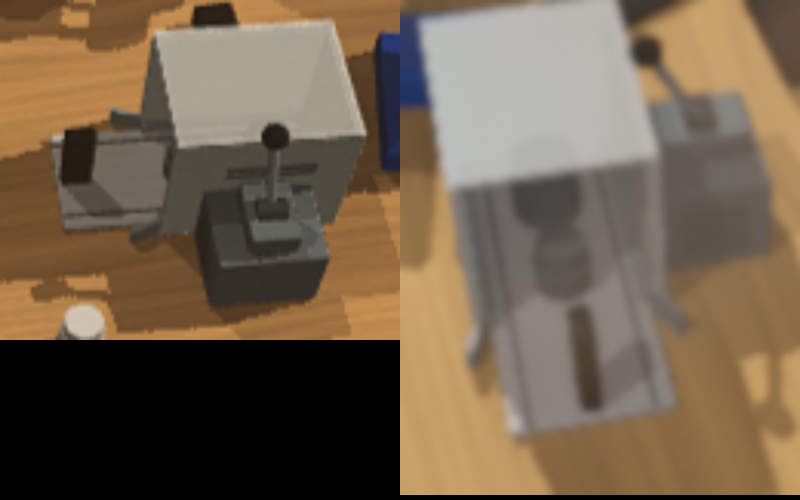

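```bash
cat >> h.py <<'E'
def go(x,y,z,jaw=None):
    """TCP target; jaw = world angle (deg) of the opening direction. Prints units for crank."""
    st=observe(); M=R.from_euler("xyz",st["tool_rot"]).as_matrix()
    s=M.T@(np.array([x,y,z])-st["tool_pos"])/.04
    a=np.degrees(np.arctan2(M[1,1],M[0,1])); r=0
    if jaw is not None: r=-((jaw-a+90)%180-90)/10   # tool x is down: +roll turns clockwise from above
    print("tx %.2f ty %.2f tz %.2f roll %.2f | jaw now %.1f q6 %.2f"%(*s,r,a,st["qpos"][5]))
E
python3 - <<'E'
from h import *
st=observe(); print(R.from_euler("xyz",st["tool_rot"]).as_matrix().round(3)); go(.5,.0,.3,0)
E
```

```text
[[-0.001  0.349  0.937]
 [-0.001  0.937 -0.349]
 [-1.    -0.001 -0.   ]]
tx -1.21 ty -8.75 tz 11.71 roll 6.96 | jaw now 69.6 q6 -0.15
```

```bash
python3 -m crank '[{"fingers":1,"tx":-1,"ty":-1,"tz":1,"roll":1},{"fingers":1,"tx":-2,"ty":-2,"tz":2.3,"roll":2},{"fingers":1,"tx":-2,"ty":-3,"tz":3.6,"roll":3},{"fingers":1,"tx":-2,"ty":-4,"tz":4.9,"roll":4},{"fingers":1,"tx":-2,"ty":-5,"tz":6.2,"roll":5},{"fingers":1,"tx":-2,"ty":-5.8,"tz":7.5,"roll":6},{"fingers":1,"tx":-2,"ty":-5.9,"tz":8.8,"roll":7},{"fingers":1,"tx":-2,"ty":-5.9,"tz":10.6,"roll":7}]'
python3 - <<'E'
from h import *
p,d,st=snap("wrist","w1"); np.save("pics/w1.npy",d); np.save("pics/w1s.npy",st,allow_pickle=True); go(.5,.12,.33,0); print(st["tool_pos"])
E
```

```text
time: 1.15
tool_pos: [0.4783, 0.1296, 0.3321]
tool_rot: [1.919, 1.57, 0.337]
contact_force: [0.8, 0.5, 0.0]
opening: 0.0918
tx 0.01 ty 0.39 tz 0.16 roll -0.07 | jaw now -0.7 q6 0.12
[0.47833832 0.12960476 0.33212181]
```

View pics/w1.png

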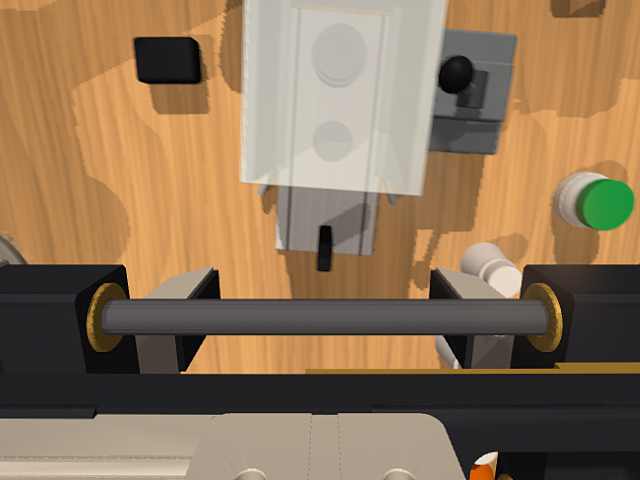

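```bash
python3 - <<'E'
from h import *
st=np.load("pics/w1s.npy",allow_pickle=True).item(); d=np.load("pics/w1.npy"); p=cv2.imread("pics/w1.png")[:,:,::-1].copy()
X=cloud("wrist",d,st); V=p.max(2)
print("depth z at roof",X[100,260],"bench",X[230,150])
# grip plate top
m=np.zeros(V.shape,bool); m[215:280,305:345]=1
m&=V<50
Q=X[m]; Q=Q[Q[:,2]>.085]; print("grip",len(Q),np.median(Q[:,2]),cv2.minAreaRect(np.float32(Q[:,:2])))
print([plane("wrist",q,.156,st)[0].round(4) for q in ((241,183),(422,195))])
# roof rows: left edge/right edge by depth
for v in (20,60,100,140,170):
    u=np.where(X[v,:,2]>.145)[0]; u=u[(u>220)&(u<440)]; print(v,X[v,u.min()+1].round(4),X[v,u.max()-1].round(4))
for u in (260,300,340,380,410):
    v=np.where(X[:250,u,2]>.145)[0]; print(u,X[v.max()-1,u].round(4))
# tray front edge & sides
for u in (285,300,345,365):
    c=X[225:275,u]; g=np.where(c[:,2]>.005)[0]; print("tray end",u,c[g.max()].round(4))
for v in (215,230,243):
    c=X[v,262:395]; g=np.where((c[:,2]>.005)&(c[:,2]<.012))[0]; print("tray sides",v,c[g.min()].round(4),c[g.max()].round(4))
# knob
m=np.zeros(V.shape,bool); m[45:110,430:485]=1; m&=(V<60)&(X[...,2]>.15); print("knob",X[m].mean(0),X[m].max(0),X[m].min(0))
E
```

```text
depth z at roof [0.43099523 0.22240268 0.15608349] bench [0.26256411 0.08407656 0.00092713]
grip 391 0.08974601363119888 ((0.4784606695175171, 0.0765485167503357), (0.0312334131449461, 0.013349730521440506), 85.65071105957031)
[array([0.4126, 0.1595, 0.156 ]), array([0.5579, 0.1484, 0.156 ])]
20 [0.4215 0.2776 0.1565] [0.5628 0.2762 0.1568]
60 [0.4189 0.2509 0.1552] [0.5623 0.2493 0.1564]
100 [0.4165 0.2226 0.156 ] [0.5602 0.2211 0.1561]
140 [0.4143 0.193  0.1578] [0.5578 0.1916 0.1569]
170 [0.4122 0.1697 0.1547] [0.556  0.1684 0.1563]
260 [0.4278 0.161  0.1559]
300 [0.4495 0.1039 0.0085]
340 [0.4918 0.1555 0.1556]
380 [0.5238 0.1529 0.157 ]
410 [0.5479 0.1511 0.1571]
tray end 285 [0.4299 0.0601 0.0085]
tray end 300 [0.4483 0.0595 0.0071]
tray end 345 [0.5039 0.0552 0.0077]
tray end 365 [0.5287 0.0523 0.0076]
tray sides 215 [0.4205 0.1029 0.0084] [0.5391 0.1011 0.0053]
tray sides 230 [0.4182 0.0837 0.006 ] [0.5367 0.0831 0.0087]
tray sides 243 [0.4164 0.0673 0.0064] [0.536  0.0662 0.0069]
knob [0.56864651 0.23522644 0.18491496] [0.58309952 0.24796475 0.46517908] [0.47930508 0.19647489 0.17288394]
```

```bash
python3 -c "
from h import *
go(.4785,.0765,.16,-4.8);go(.4785,.0765,.076,-4.8)"
python3 -m crank '[{"fingers":1,"tx":0.8,"tz":0.9,"roll":0.41},{"fingers":1,"tx":2.2,"tz":1.33,"ty":0.02,"roll":0.41},{"fingers":1,"tx":3.4,"tz":1.33,"ty":0.02,"roll":0.41},{"fingers":1,"tx":4.3,"tz":1.33,"ty":0.02,"roll":0.41},{"fingers":0,"tx":5.1,"tz":1.33,"ty":0.02,"roll":0.41},{"fingers":0,"tx":5.8,"tz":1.33,"ty":0.02,"roll":0.41},{"fingers":0,"tx":6.4,"tz":1.33,"ty":0.02,"roll":0.41},{"fingers":0,"tx":6.4,"tz":1.33,"ty":0.02,"roll":0.41}]' 25
python3 -c "
from h import *
go(.4785,.0765,.076,-4.8)"
```

```text
tx 4.26 ty -0.14 tz 1.25 roll 0.41 | jaw now -0.7 q6 0.12
tx 6.36 ty -0.15 tz 1.24 roll 0.41 | jaw now -0.7 q6 0.12
tx 6.36 ty -0.15 tz 1.24 roll 0.41 | jaw now -0.7 q6 0.12invalid input at $[0]: expected keys fingers, tx, ty, tz, roll
```

```bash
python3 -m crank '[{"fingers":1,"tx":0.8,"tz":0.9,"ty":-0.1,"roll":0.41},{"fingers":1,"tx":2.2,"tz":1.24,"ty":-0.15,"roll":0.41},{"fingers":1,"tx":3.4,"tz":1.24,"ty":-0.15,"roll":0.41},{"fingers":1,"tx":4.3,"tz":1.24,"ty":-0.15,"roll":0.41},{"fingers":0,"tx":5.1,"tz":1.24,"ty":-0.15,"roll":0.41},{"fingers":0,"tx":5.8,"tz":1.24,"ty":-0.15,"roll":0.41},{"fingers":0,"tx":6.36,"tz":1.24,"ty":-0.15,"roll":0.41},{"fingers":0,"tx":6.36,"tz":1.24,"ty":-0.15,"roll":0.41}]' 25
python3 -c "
from h import *
go(.4785,.0765,.076,-4.8)"
python3 -m crank '[{"fingers":-1,"tx":0,"tz":0,"ty":0,"roll":0},{"fingers":-1,"tx":0,"tz":0,"ty":0,"roll":0},{"fingers":-1,"tx":0,"tz":0,"ty":0,"roll":0},{"fingers":-1,"tx":0,"tz":0,"ty":0,"roll":0},{"fingers":-1,"tx":0,"tz":0,"ty":0,"roll":0},{"fingers":-1,"tx":0,"tz":0,"ty":0,"roll":0},{"fingers":-1,"tx":0,"tz":0,"ty":0,"roll":0},{"fingers":-1,"tx":0,"tz":0,"ty":0,"roll":0}]' 25
python3 -c "
from h import *
go(.4785,.0765,.076,-4.8)"
```

```text
time: 2.2
tool_pos: [0.4696, 0.082, 0.0759]
tool_rot: [-1.487, 1.567, -3.137]
contact_force: [0.1, -0.4, 0.5]
opening: 0.0564
tx -0.00 ty 0.23 tz 0.12 roll 0.03 | jaw now -4.5 q6 0.09
time: 3.2
tool_pos: [0.4718, 0.082, 0.078]
tool_rot: [1.741, 1.568, 0.09]
contact_force: [2.9, 0.8, 6.1]
opening: 0.0159
tx 0.05 ty 0.18 tz 0.12 roll 0.02 | jaw now -4.6 q6 0.09
```

```bash
python3 -m crank '[{"fingers":-1,"tx":0,"tz":0.2,"ty":0.1,"roll":0},{"fingers":-1,"tx":0,"tz":0.9,"ty":0.1,"roll":0},{"fingers":-1,"tx":0,"tz":1.8,"ty":0.1,"roll":0},{"fingers":-1,"tx":0,"tz":2.8,"ty":0.1,"roll":0},{"fingers":-1,"tx":0,"tz":3.8,"ty":0.1,"roll":0},{"fingers":-1,"tx":0,"tz":4.8,"ty":0.1,"roll":0},{"fingers":-1,"tx":0,"tz":5.8,"ty":0.1,"roll":0},{"fingers":-1,"tx":0,"tz":6.6,"ty":0.1,"roll":0}]' 25
python3 -m crank '[{"fingers":-1,"tx":0,"tz":0,"ty":0,"roll":0},{"fingers":-1,"tx":0,"tz":0,"ty":0,"roll":0},{"fingers":-0.5,"tx":0,"tz":0,"ty":0,"roll":0},{"fingers":0,"tx":0,"tz":0,"ty":0,"roll":0},{"fingers":0,"tx":0,"tz":0,"ty":0,"roll":0},{"fingers":0,"tx":-2,"tz":0,"ty":0,"roll":0},{"fingers":0,"tx":-4,"tz":0,"ty":0,"roll":0},{"fingers":0,"tx":-5,"tz":0,"ty":0,"roll":0}]' 25
python3 -m crank '[{"fingers":1,"tx":-0.5,"tz":0,"ty":0,"roll":0},{"fingers":1,"tx":-0.5,"tz":0,"ty":0,"roll":0},{"fingers":1,"tx":-0.5,"tz":0,"ty":0,"roll":0},{"fingers":1,"tx":-0.5,"tz":0,"ty":0,"roll":0},{"fingers":1,"tx":-0.5,"tz":0,"ty":0,"roll":0},{"fingers":1,"tx":-0.5,"tz":0,"ty":0,"roll":0},{"fingers":1,"tx":-0.5,"tz":0,"ty":0,"roll":0},{"fingers":1,"tx":-0.5,"tz":0,"ty":0,"roll":0}]' 25
python3 - <<'E'
from h import *
p,d,st=snap("wrist","w2"); np.save("pics/w2.npy",d); np.save("pics/w2s.npy",st,allow_pickle=True); print(st["tool_pos"])
p,d,st=snap("scene","s2"); [print(*t) for t in tops("scene",p,d) if t[2][1]<.12]
E
```

```text
time: 4.2
tool_pos: [0.4532, -0.182, 0.0773]
tool_rot: [-2.54, 1.569, 2.093]
contact_force: [0.3, 11.3, 17.7]
opening: 0.0159
time: 5.2
tool_pos: [0.4535, -0.181, 0.2666]
tool_rot: [-2.363, 1.57, 2.27]
contact_force: [1.0, -0.9, -0.1]
opening: 0.046
time: 6.2
tool_pos: [0.4538, -0.1815, 0.2848]
tool_rot: [2.802, 1.571, 1.152]
contact_force: [0.5, -0.3, 1.5]
opening: 0.092
[ 0.45383819 -0.18150506  0.28476837]
[185. 222.] 100 [ 0.3612 -0.4534  0.0811] [ 0.3607 -0.4535] 0.0098
[336. 229.] 159 [0.4696 0.0141 0.0658] [0.4699 0.0155] 0.0247
[224. 232.] 253 [ 0.4255 -0.3367  0.0782] [ 0.425  -0.3345] 0.0261
[309. 233.] 75 [ 0.4641 -0.0692  0.057 ] [ 0.4648 -0.0706] 0.0193
[192. 255.] 140 [ 0.4913 -0.434   0.0682] [ 0.4927 -0.4345] 0.0195
[226. 268.] 293 [ 0.5564 -0.337   0.078 ] [ 0.5568 -0.3384] 0.0264
[320. 285.] 292 [ 0.6594 -0.0736  0.078 ] [ 0.6596 -0.0715] 0.0272
[357. 285.] 146 [0.6773 0.0375 0.0687] [0.6778 0.0375] 0.0191
[280. 295.] 147 [ 0.6715 -0.1906  0.0681] [ 0.6717 -0.1914] 0.0191
[348. 318.] 23 [ 0.7879 -0.0146  0.0848] [ 0.7881 -0.0139] 0.0095
```

View pics/w2.png

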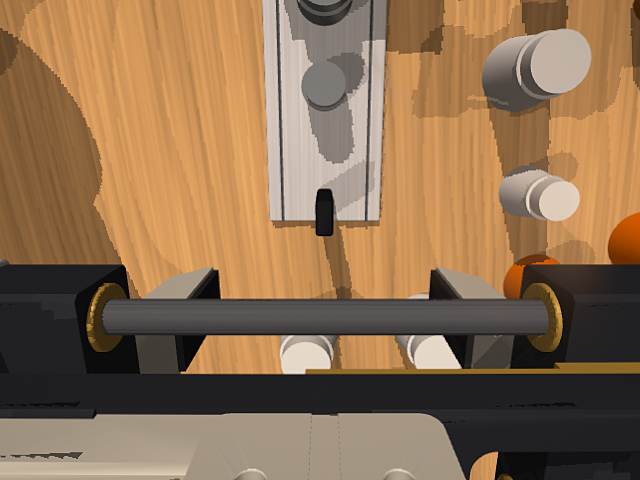

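The tray is out. The slim stub is at (324,85), the grip at (325,210), and no cups have been disturbed. I'll compare the measurements across the cameras.

```bash
cat >> h.py <<'E'
def stubs(n,p,d,st=None):
    "fit circles to rims of the grey stub tops near expected heights"
    X=cloud(n,d,st); out=[]
    for h,c0 in((.062,(.47,.014)),(.052,(.4645,-.0695))):
        m=(abs(X[...,2]-h)<.004)&(np.hypot(X[...,0]-c0[0],X[...,1]-c0[1])<.04)
        Q=np.float32(X[m][:,:2]); (x,y),r=cv2.minEnclosingCircle(Q) if len(Q)>5 else ((0,0),0)
        out.append((len(Q),round(x,4),round(y,4),round(r,4),Q.mean(0) if len(Q) else ""))
    return out
def look(box=((.3,.8),(-.55,.12))):
    for n in("scene","side"):
        p,d,st=snap(n)
        for t in tops(n,p,d,amin=60,zmax=.15):
            c=t[2]
            if box[0][0]<c[0]<box[0][1] and box[1][0]<c[1]<box[1][1]: print(n,t[2],t[3],t[4])
E
python3 - <<'E'
from h import *
st=np.load("pics/w2s.npy",allow_pickle=True).item(); d=np.load("pics/w2.npy"); p=cv2.imread("pics/w2.png")[:,:,::-1].copy()
print("wrist");[print(*t) for t in tops("wrist",p,d,st,amin=100)]; print(stubs("wrist",p,d,st))
X=cloud("wrist",d,st); m=(p.max(2)<50)&(abs(X[...,2]-.09)<.004); m[:170]=0; m[250:]=0; print("grip",cv2.minAreaRect(np.float32(X[m][:,:2])))
for n in("scene","side"): p,d,_=snap(n); print(n,stubs(n,p,d))
look()
E
```

```text
wrist
[324.   2.] 130 [ 0.4677 -0.007   0.0633] [ 0.4679 -0.0088] 0.0134
[552.  63.] 4153 [ 0.6583 -0.0712  0.0757] [ 0.6576 -0.0711] 0.0258
[324.  83.] 1438 [ 0.463  -0.0713  0.0532] [ 0.463  -0.0709] 0.0188
[555. 199.] 1566 [ 0.6712 -0.1908  0.0657] [ 0.6703 -0.1905] 0.0196
[305. 353.] 1791 [ 0.4233 -0.3348  0.0755] [ 0.4229 -0.3283] 0.0251
[431. 352.] 1447 [ 0.5565 -0.3377  0.0756] [ 0.5524 -0.3347] 0.025
[(182, 0.4682, -0.0065, 0.0147, array([ 0.4680177 , -0.00908552], dtype=float32)), (1450, 0.463, -0.0713, 0.0188, array([ 0.46297657, -0.07095736], dtype=float32))]
grip ((0.4536799490451813, -0.18508782982826233), (0.03124309703707695, 0.014102468267083168), 85.62062072753906)
scene [(144, 0.473, 0.015, 0.0284, array([0.47110394, 0.01291151], dtype=float32)), (79, 0.4644, -0.0708, 0.0203, array([ 0.46441838, -0.07105605], dtype=float32))]
side [(152, 0.4686, 0.0123, 0.0259, array([0.4691658 , 0.00996601], dtype=float32)), (168, 0.4619, -0.0718, 0.0203, array([ 0.4626145 , -0.07288901], dtype=float32))]
scene [ 0.3618 -0.4538  0.0817] [ 0.3616 -0.4539] 0.01
scene [0.4714 0.0136 0
[... 264 characters left out ...]
[ 0.6587 -0.0712  0.0779] [ 0.6596 -0.0716] 0.0261
scene [0.6783 0.0371 0.069 ] [0.6777 0.0369] 0.0201
scene [ 0.673  -0.1923  0.0684] [ 0.6729 -0.191 ] 0.0198
side [0.6762 0.0374 0.0663] [0.6758 0.0355] 0.0205
side [0.4701 0.0222 0.0639] [0.4704 0.0276] 0.0209
side [ 0.659  -0.073   0.0767] [ 0.6581 -0.0733] 0.027
side [0.4679 0.0042 0.0636] [ 0.4684 -0.0021] 0.023
side [ 0.4623 -0.0716  0.0538] [ 0.4626 -0.0721] 0.02
side [ 0.6704 -0.1938  0.0665] [ 0.671 -0.193] 0.0203
side [ 0.5556 -0.3409  0.0752] [ 0.5555 -0.3412] 0.0253
side [ 0.4226 -0.3375  0.0756] [ 0.4223 -0.3382] 0.0255
side [ 0.4911 -0.4371  0.0662] [ 0.4908 -0.4379] 0.0195
side [ 0.3591 -0.4574  0.0796] [ 0.359  -0.4577] 0.0101
```

```bash
python3 -c "
from h import *
go(.6585,-.072,.15,-4.6);go(.6585,-.072,.085,-4.6)"
```

```text
tx 3.37 ty 4.88 tz -3.13 roll 0.01 | jaw now -4.5 q6 -0.46
tx 5.00 ty 4.88 tz -3.13 roll 0.01 | jaw now -4.5 q6 -0.46
```

```bash
python3 -m crank '[{"fingers":0.6,"tx":0.5,"ty":1,"tz":-0.6,"roll":0},{"fingers":0.6,"tx":1,"ty":2.2,"tz":-1.4,"roll":0},{"fingers":0.6,"tx":2,"ty":3.4,"tz":-2.2,"roll":0},{"fingers":0.6,"tx":2.6,"ty":4.6,"tz":-3,"roll":0},{"fingers":0.6,"tx":3.3,"ty":4.88,"tz":-3.13,"roll":0},{"fingers":0.6,"tx":4,"ty":4.88,"tz":-3.13,"roll":0},{"fingers":0.6,"tx":4.6,"ty":4.88,"tz":-3.13,"roll":0},{"fingers":0.6,"tx":5,"ty":4.88,"tz":-3.13,"roll":0}]' 15
python3 -m crank '[{"fingers":0.6,"tx":0,"ty":0,"tz":0,"roll":0},{"fingers":-0.3,"tx":0,"ty":0,"tz":0,"roll":0},{"fingers":-0.3,"tx":0,"ty":0,"tz":0,"roll":0},{"fingers":-0.3,"tx":0,"ty":0,"tz":0,"roll":0},{"fingers":-0.3,"tx":0,"ty":0,"tz":0,"roll":0},{"fingers":-0.3,"tx":0,"ty":0,"tz":0,"roll":0},{"fingers":-0.3,"tx":0,"ty":0,"tz":0,"roll":0},{"fingers":-0.3,"tx":0,"ty":0,"tz":0,"roll":0}]' 15
python3 -c "
from h import *
go(.4699,.0134,.24,-4.6)"
```

```text
time: 7.5
tool_pos: [0.658, -0.072, 0.0833]
tool_rot: [-1.75, 1.569, 2.883]
contact_force: [-0.4, 0.6, 0.8]
opening: 0.0734
time: 8.5
tool_pos: [0.6588, -0.0722, 0.0856]
tool_rot: [1.453, 1.569, -0.197]
contact_force: [-1.1, 0.6, 4.9]
opening: 0.0491
tx -3.87 ty -4.87 tz -1.76 roll 0.01 | jaw now -4.5 q6 -0.15
```

```bash
python3 -m crank '[{"fingers":-0.3,"tx":-1,"ty":0,"tz":0,"roll":0},{"fingers":-0.3,"tx":-2.2,"ty":0,"tz":0,"roll":0},{"fingers":-0.3,"tx":-3.4,"ty":-0.8,"tz":-0.3,"roll":0},{"fingers":-0.3,"tx":-3.87,"ty":-2,"tz":-0.7,"roll":0},{"fingers":-0.3,"tx":-3.87,"ty":-3.2,"tz":-1.1,"roll":0},{"fingers":-0.3,"tx":-3.87,"ty":-4.2,"tz":-1.5,"roll":0},{"fingers":-0.3,"tx":-3.87,"ty":-4.87,"tz":-1.76,"roll":0},{"fingers":-0.3,"tx":-3.87,"ty":-4.87,"tz":-1.76,"roll":0}]' 15
python3 -m crank '[{"fingers":-0.3,"tx":0,"ty":0,"tz":0,"roll":0},{"fingers":-0.3,"tx":0,"ty":0,"tz":0,"roll":0},{"fingers":-0.3,"tx":0,"ty":0,"tz":0,"roll":0},{"fingers":-0.3,"tx":0,"ty":0,"tz":0,"roll":0},{"fingers":-0.3,"tx":0,"ty":0,"tz":0,"roll":0},{"fingers":-0.3,"tx":0,"ty":0,"tz":0,"roll":0},{"fingers":-0.3,"tx":0,"ty":0,"tz":0,"roll":0},{"fingers":-0.3,"tx":0,"ty":0,"tz":0,"roll":0}]' 15
python3 - <<'E'
from h import *
go(.4699,.0134,.0976,-4.6); st=observe(); print(st["opening"],st["contact_force"])
p,d,st=snap("scene"); q=snap("side")[0]
cv2.imwrite("pics/c3.png",np.hstack([cv2.resize(p[150:290,250:410],(400,350)),cv2.resize(q[120:290,200:360],(376,400))[:350]])[:,:,::-1])
E
```

```text
time: 9.5
tool_pos: [0.4683, 0.0142, 0.2397]
tool_rot: [-1.839, 1.57, 2.795]
contact_force: [-1.1, -1.3, -0.4]
opening: 0.0494
time: 10.5
tool_pos: [0.4697, 0.0135, 0.2397]
tool_rot: [1.945, 1.571, 0.295]
contact_force: [-0.4, -0.2, -0.0]
opening: 0.0493
tx 3.55 ty 0.00 tz 0.00 roll 0.01 | jaw now -4.5 q6 -0.06
0.049268607973871795 [-0.38214528 -0.22220598 -0.03681791]
```

View pics/c3.png

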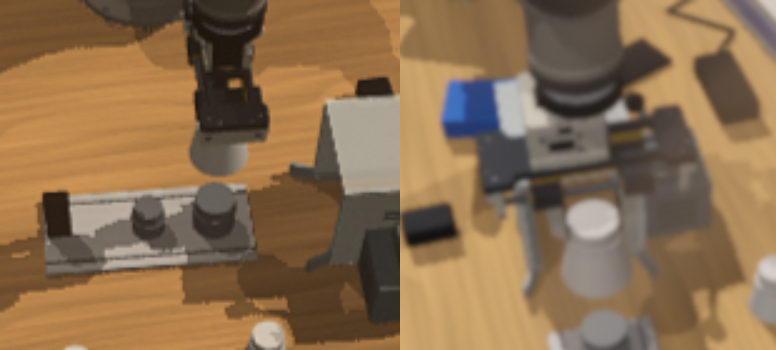

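```bash
python3 -m crank '[{"fingers":-0.3,"tx":0.7,"ty":0,"tz":0,"roll":0},{"fingers":-0.3,"tx":1.4,"ty":0,"tz":0,"roll":0},{"fingers":-0.3,"tx":2.1,"ty":0,"tz":0,"roll":0},{"fingers":-0.3,"tx":2.6,"ty":0,"tz":0,"roll":0},{"fingers":-0.3,"tx":3,"ty":0,"tz":0,"roll":0},{"fingers":-0.3,"tx":3.2,"ty":0,"tz":0,"roll":0},{"fingers":-0.3,"tx":3.4,"ty":0,"tz":0,"roll":0},{"fingers":-0.3,"tx":3.4,"ty":0,"tz":0,"roll":0}]' 15
python3 -m crank '[{"fingers":-0.3,"tx":0.04,"ty":0,"tz":0,"roll":0},{"fingers":-0.3,"tx":0.04,"ty":0,"tz":0,"roll":0},{"fingers":-0.3,"tx":0.08,"ty":0,"tz":0,"roll":0},{"fingers":-0.3,"tx":0.08,"ty":0,"tz":0,"roll":0},{"fingers":-0.3,"tx":0.11,"ty":0,"tz":0,"roll":0},{"fingers":-0.3,"tx":0.11,"ty":0,"tz":0,"roll":0},{"fingers":-0.3,"tx":0.11,"ty":0,"tz":0,"roll":0},{"fingers":-0.3,"tx":0.11,"ty":0,"tz":0,"roll":0}]' 15
```

```text
time: 11.6
tool_pos: [0.4696, 0.0135, 0.1034]
tool_rot: [-1.874, 1.57, 2.76]
contact_force: [-0.4, -0.1, -0.3]
opening: 0.0492
time: 12.6
tool_pos: [0.4697, 0.0134, 0.0992]
tool_rot: [-1.473, 1.571, -3.123]
contact_force: [-0.6, -0.7, -1.2]
opening: 0.0494
```

```bash
python3 -m crank '[{"fingers":-0.3,"tx":0.02,"ty":0,"tz":0,"roll":0},{"fingers":-0.3,"tx":0.02,"ty":0,"tz":0,"roll":0},{"fingers":-0.3,"tx":0.04,"ty":0,"tz":0,"roll":0},{"fingers":-0.3,"tx":0.04,"ty":0,"tz":0,"roll":0},{"fingers":-0.3,"tx":0.05,"ty":0,"tz":0,"roll":0},{"fingers":-0.3,"tx":0.05,"ty":0,"tz":0,"roll":0},{"fingers":-0.3,"tx":0.05,"ty":0,"tz":0,"roll":0},{"fingers":-0.3,"tx":0.05,"ty":0,"tz":0,"roll":0}]' 15
```

```text
time: 13.6
tool_pos: [0.4696, 0.0134, 0.0973]
tool_rot: [-1.609, 1.571, 3.024]
contact_force: [-2.6, -1.6, 5.5]
opening: 0.0492
```

```bash
python3 -m crank '[{"fingers":-0.3,"tx":0.03,"ty":0,"tz":0,"roll":0},{"fingers":-0.3,"tx":0.03,"ty":0,"tz":0,"roll":0},{"fingers":-0.3,"tx":0.03,"ty":0,"tz":0,"roll":0},{"fingers":-0.3,"tx":0.03,"ty":0,"tz":0,"roll":0},{"fingers":-0.3,"tx":0.03,"ty":0,"tz":0,"roll":0},{"fingers":-0.3,"tx":0.03,"ty":0,"tz":0,"roll":0},{"fingers":-0.3,"tx":0.03,"ty":0,"tz":0,"roll":0},{"fingers":-0.3,"tx":0.03,"ty":0,"tz":0,"roll":0}]' 15
```

```text
time: 14.6
tool_pos: [0.4696, 0.0134, 0.0967]
tool_rot: [0.38, 1.571, -1.27]
contact_force: [-4.6, -1.8, 12.0]
opening: 0.0497
```

```bash
python3 -m crank '[{"fingers":0.2,"tx":-0.03,"ty":0,"tz":0,"roll":0},{"fingers":0.4,"tx":-0.03,"ty":0,"tz":0,"roll":0},{"fingers":0.6,"tx":-0.05,"ty":0,"tz":0,"roll":0},{"fingers":0.6,"tx":-0.05,"ty":0,"tz":0,"roll":0},{"fingers":0.6,"tx":-0.7,"ty":0,"tz":0,"roll":0},{"fingers":0.6,"tx":-2,"ty":0,"tz":0,"roll":0},{"fingers":0.6,"tx":-3.2,"ty":0,"tz":0,"roll":0},{"fingers":0.6,"tx":-4,"ty":0,"tz":0,"roll":0}]' 15
python3 -m crank '[{"fingers":0.6,"tx":0,"ty":1,"tz":0.3,"roll":0},{"fingers":0.6,"tx":0,"ty":2,"tz":0.6,"roll":0},{"fingers":0.6,"tx":0,"ty":3,"tz":1,"roll":0},{"fingers":0.6,"tx":0,"ty":4,"tz":1.3,"roll":0},{"fingers":0.6,"tx":0,"ty":5,"tz":1.5,"roll":0},{"fingers":0.6,"tx":0,"ty":5,"tz":1.5,"roll":0},{"fingers":0.6,"tx":0,"ty":5,"tz":1.5,"roll":0},{"fingers":0.6,"tx":0,"ty":5,"tz":1.5,"roll":0}]' 15
python3 - <<'E'
from h import *
look()
p,d,st=snap("wrist","w4"); np.save("pics/w4.npy",d)
print("wrist");[print(*t) for t in tops("wrist",p,d,st,amin=100,zmax=.16)]
go(.677,.037,.15,-4.6)
E
```

```text
time: 15.6
tool_pos: [0.4701, 0.0134, 0.2583]
tool_rot: [1.566, 1.568, -0.084]
contact_force: [0.9, 0.1, -0.1]
opening: 0.0737
time: 16.6
tool_pos: [0.6636, -0.0617, 0.2566]
tool_rot: [2.329, 1.571, 0.679]
contact_force: [0.1, -0.0, -0.3]
opening: 0.0734
scene [ 0.3612 -0.4545  0.0805] [ 0.3614 -0.4552] 0.0106
scene [0.4788 0.0248 0.0884] [0.4787 0.0267] 0.0204
scene [ 0.4236 -0.3347  0.0778] [ 0.4251 -0.3354] 0.0264
scene [ 0.4929 -0.4328  0.0692] [ 0.4927 -0.4338] 0.0205
scene [ 0.5566 -0.3384  0.0776] [ 0.5566 -0.3377] 0.0257
scene [0.677  0.0364 0.0681] [0.6773 0.0367] 0.0198
scene [ 0.6727 -0.19    0.0687] [ 0.6727 -0.1907] 0.0194
side [0.6776 0.0366 0.0666] [0.6762 0.036 ] 0.0201
side [ 0.7882 -0.0149  0.0867] [ 0.7872 -0.0167] 0.0114
side [0.4704 0.0134 0.0873] [0.4695 0.0122] 0.0265
side [ 0.4632 -0.0723  0.0546] [ 0.4629 -0.0722] 0.0196
side [ 0.6709 -0.1933  0.0665] [ 0.671  -0.1932] 0.0196
side [ 0.5559 -0.341   0.0752] [ 0.5556 -0.3412] 0.0254
side [ 0.4228 -0.3373  0.0755] [ 0.4225 -0.3382] 0.0253
side [ 0.4914 -0.4371  0.0661] [ 0.4908 -0.4377] 0.0196
side [ 0.3597 -0.4574  0.0796] [ 0.3589 -0.458 ] 0.0107
wrist
[330.  92.] 1813 [0.6767 0.0367 0.0659] [0.6768 0.0369] 0.0187
[ 79. 143.] 5351 [0.4697 0.0141 0.0869] [0.4707 0.0141] 0.0257
[476. 147.] 672 [ 0.788  -0.014   0.0858] [ 0.7874 -0.014 ] 0.0101
[104. 238.] 1299 [ 0.4627 -0.0711  0.0529] [ 0.4628 -0.0707] 0.0194
[343. 349.] 1068 [ 0.6717 -0.1911  0.0656] [ 0.6718 -0.1917] 0.0191
tx 2.67 ty 0.13 tz -2.49 roll 0.01 | jaw now -4.5 q6 -0.13
```

```bash
python3 -m crank '[{"fingers":0.4,"tx":0.5,"ty":0.13,"tz":-1.2,"roll":0},{"fingers":0.4,"tx":1.5,"ty":0.13,"tz":-2.4,"roll":0},{"fingers":0.4,"tx":2.6,"ty":0.13,"tz":-2.49,"roll":0},{"fingers":0.4,"tx":3.4,"ty":0.13,"tz":-2.49,"roll":0},{"fingers":0.4,"tx":4.1,"ty":0.13,"tz":-2.49,"roll":0},{"fingers":0.4,"tx":4.5,"ty":0.13,"tz":-2.49,"roll":0},{"fingers":0.4,"tx":4.5,"ty":0.13,"tz":-2.49,"roll":0},{"fingers":0.4,"tx":4.5,"ty":0.13,"tz":-2.49,"roll":0}]' 15
python3 -m crank '[{"fingers":-0.6,"tx":0,"ty":0,"tz":0,"roll":0},{"fingers":-0.6,"tx":0,"ty":0,"tz":0,"roll":0},{"fingers":-0.6,"tx":0,"ty":0,"tz":0,"roll":0},{"fingers":-0.6,"tx":0,"ty":0,"tz":0,"roll":0},{"fingers":-0.6,"tx":0,"ty":0,"tz":0,"roll":0},{"fingers":-0.6,"tx":0,"ty":0,"tz":0,"roll":0},{"fingers":-0.6,"tx":0,"ty":0,"tz":0,"roll":0},{"fingers":-0.6,"tx":0,"ty":0,"tz":0,"roll":0}]' 15
python3 -c "
from h import *
go(.463,-.0713,.24,-4.6)"
```

```text
time: 17.75
tool_pos: [0.6782, 0.0366, 0.0775]
tool_rot: [1.628, 1.568, -0.022]
contact_force: [0.3, -0.3, 0.4]
opening: 0.0642
time: 18.75
tool_pos: [0.6775, 0.0367, 0.0762]
tool_rot: [1.802, 1.57, 0.152]
contact_force: [-1.5, 0.8, 2.6]
opening: 0.0369
tx -4.10 ty -5.13 tz 3.12 roll 0.01 | jaw now -4.5 q6 0.02
```

```bash
python3 -m crank '[{"fingers":-0.6,"tx":-1,"ty":0,"tz":0,"roll":0},{"fingers":-0.6,"tx":-2.2,"ty":0,"tz":0,"roll":0},{"fingers":-0.6,"tx":-3.4,"ty":-0.8,"tz":0.5,"roll":0},{"fingers":-0.6,"tx":-4.1,"ty":-2,"tz":1.3,"roll":0},{"fingers":-0.6,"tx":-4.1,"ty":-3.2,"tz":2,"roll":0},{"fingers":-0.6,"tx":-4.1,"ty":-4.3,"tz":2.7,"roll":0},{"fingers":-0.6,"tx":-4.1,"ty":-5.13,"tz":3.12,"roll":0},{"fingers":-0.6,"tx":-4.1,"ty":-5.13,"tz":3.12,"roll":0}]' 15
python3 -m crank '[{"fingers":-0.6,"tx":0.5,"ty":0,"tz":0,"roll":0},{"fingers":-0.6,"tx":1.2,"ty":0,"tz":0,"roll":0},{"fingers":-0.6,"tx":2,"ty":0,"tz":0,"roll":0},{"fingers":-0.6,"tx":2.6,"ty":0,"tz":0,"roll":0},{"fingers":-0.6,"tx":3.1,"ty":0,"tz":0,"roll":0},{"fingers":-0.6,"tx":3.4,"ty":0,"tz":0,"roll":0},{"fingers":-0.6,"tx":3.6,"ty":0,"tz":0,"roll":0},{"fingers":-0.6,"tx":3.6,"ty":0,"tz":0,"roll":0}]' 15
python3 -c "
from h import *
go(.463,-.0713,.0882,-4.6)"
```

```text
time: 19.75
tool_pos: [0.4611, -0.072, 0.2402]
tool_rot: [-1.707, 1.57, 2.924]
contact_force: [0.9, 0.1, -0.4]
opening: 0.0365
time: 20.75
tool_pos: [0.4631, -0.0714, 0.0958]
tool_rot: [-2.193, 1.57, 2.44]
contact_force: [-1.0, -0.7, -0.1]
opening: 0.0371
tx 0.19 ty -0.00 tz -0.00 roll 0.01 | jaw now -4.5 q6 -0.24
```

```bash
python3 -m crank '[{"fingers":-0.6,"tx":0.06,"ty":0,"tz":0,"roll":0},{"fingers":-0.6,"tx":0.12,"ty":0,"tz":0,"roll":0},{"fingers":-0.6,"tx":0.16,"ty":0,"tz":0,"roll":0},{"fingers":-0.6,"tx":0.18,"ty":0,"tz":0,"roll":0},{"fingers":-0.6,"tx":0.2,"ty":0,"tz":0,"roll":0},{"fingers":-0.6,"tx":0.2,"ty":0,"tz":0,"roll":0},{"fingers":-0.6,"tx":0.2,"ty":0,"tz":0,"roll":0},{"fingers":-0.6,"tx":0.2,"ty":0,"tz":0,"roll":0}]' 15
```

```text
time: 21.75
tool_pos: [0.463, -0.0714, 0.088]
tool_rot: [2.381, 1.571, 0.73]
contact_force: [0.2, 0.9, 0.6]
opening: 0.0371
```

```bash
python3 -m crank '[{"fingers":-0.6,"tx":0.02,"ty":0,"tz":0,"roll":0},{"fingers":-0.6,"tx":0.02,"ty":0,"tz":0,"roll":0},{"fingers":-0.6,"tx":0.04,"ty":0,"tz":0,"roll":0},{"fingers":-0.6,"tx":0.04,"ty":0,"tz":0,"roll":0},{"fingers":-0.6,"tx":0.04,"ty":0,"tz":0,"roll":0},{"fingers":-0.6,"tx":0.04,"ty":0,"tz":0,"roll":0},{"fingers":-0.6,"tx":0.04,"ty":0,"tz":0,"roll":0},{"fingers":-0.6,"tx":0.04,"ty":0,"tz":0,"roll":0}]' 15
```

```text
time: 22.75
tool_pos: [0.4631, -0.0715, 0.0871]
tool_rot: [1.46, 1.57, -0.19]
contact_force: [-3.0, 2.1, 9.7]
opening: 0.0367
```

```bash
python3 -m crank '[{"fingers":0,"tx":-0.03,"ty":0,"tz":0,"roll":0},{"fingers":0.4,"tx":-0.03,"ty":0,"tz":0,"roll":0},{"fingers":0.4,"tx":-0.05,"ty":0,"tz":0,"roll":0},{"fingers":0.4,"tx":-0.05,"ty":0,"tz":0,"roll":0},{"fingers":0.4,"tx":-0.7,"ty":0,"tz":0,"roll":0},{"fingers":0.4,"tx":-2,"ty":0,"tz":0,"roll":0},{"fingers":0.4,"tx":-3.2,"ty":0,"tz":0,"roll":0},{"fingers":0.4,"tx":-4,"ty":0,"tz":0,"roll":0}]' 15
python3 -m crank '[{"fingers":0.4,"tx":0,"ty":1,"tz":0.3,"roll":0},{"fingers":0.4,"tx":0,"ty":2,"tz":0.8,"roll":0},{"fingers":0.4,"tx":0,"ty":3,"tz":1.2,"roll":0},{"fingers":0.4,"tx":0,"ty":4,"tz":1.6,"roll":0},{"fingers":0.4,"tx":0,"ty":5,"tz":2,"roll":0},{"fingers":0.4,"tx":0,"ty":5,"tz":2.3,"roll":0},{"fingers":0.4,"tx":0,"ty":5,"tz":2.3,"roll":0},{"fingers":0.4,"tx":0,"ty":5,"tz":2.3,"roll":0}]' 15
python3 - <<'E'
from h import *
look()
p,d,st=snap("wrist"); 
print("wrist");[print(*t) for t in tops("wrist",p,d,st,amin=100,zmax=.16)]
go(.6718,-.1915,.075,-4.6)
E
```

```text
time: 23.75
tool_pos: [0.4633, -0.0716, 0.2487]
tool_rot: [1.368, 1.568, -0.282]
contact_force: [0.4, 0.2, -0.8]
opening: 0.0645
time: 24.75
tool_pos: [0.6543, -0.1785, 0.2469]
tool_rot: [-3.089, 1.57, 1.544]
contact_force: [0.8, 0.5, 0.9]
opening: 0.0643
scene [ 0.3599 -0.4541  0.08  ] [ 0.362  -0.4544] 0.0109
scene [0.4703 0.0136 0.0893] [0.4714 0.0142] 0.0266
scene [ 0.4245 -0.3345  0.0791] [ 0.4257 -0.3355] 0.0269
scene [ 0.4645 -0.0711  0.0792] [ 0.4644 -0.0726] 0.02
scene [ 0.4914 -0.4346  0.0686] [ 0.4923 -0.435 ] 0.0199
scene [ 0.5571 -0.3369  0.0781] [ 0.5578 -0.3379] 0.0266
scene [ 0.6716 -0.1912  0.0685] [ 0.6724 -0.1908] 0.0192
side [0.4689 0.0126 0.0874] [0.4699 0.0122] 0.0263
side [ 0.4633 -0.0717  0.0776] [ 0.4632 -0.0727] 0.0196
side [ 0.6707 -0.1934  0.0663] [ 0.6708 -0.193 ] 0.0198
side [ 0.5555 -0.3411  0.0756] [ 0.5554 -0.3413] 0.0255
side [ 0.423  -0.3374  0.0755] [ 0.4224 -0.3382] 0.0252
side [ 0.4913 -0.4371  0.0662] [ 0.4906 -0.4377] 0.0196
side [ 0.3592 -0.4576  0.0796] [ 0.3589 -0.458 ] 0.0102
wrist
[62. 11.] 1610 [ 0.4694 -0.0064  0.0858] [ 0.4703 -0.0088] 0.0151
[ 69. 102.] 3237 [ 0.4635 -0.0721  0.077 ] [ 0.4642 -0.0715] 0.0199
[345. 229.] 1627 [ 0.6716 -0.191   0.0657] [ 0.6717 -0.1905] 0.0189
[240. 365.] 300 [ 0.5581 -0.315   0.069 ] [ 0.5578 -0.314 ] 0.0079
tx 4.31 ty 0.45 tz 0.29 roll 0.01 | jaw now -4.5 q6 -0.30
```

```bash
python3 -m crank '[{"fingers":0.4,"tx":0.5,"ty":0.45,"tz":0.28,"roll":0},{"fingers":0.4,"tx":1.5,"ty":0.45,"tz":0.28,"roll":0},{"fingers":0.4,"tx":2.5,"ty":0.45,"tz":0.28,"roll":0},{"fingers":0.4,"tx":3.4,"ty":0.45,"tz":0.28,"roll":0},{"fingers":0.4,"tx":4,"ty":0.45,"tz":0.28,"roll":0},{"fingers":0.4,"tx":4.28,"ty":0.45,"tz":0.28,"roll":0},{"fingers":0.4,"tx":4.28,"ty":0.45,"tz":0.28,"roll":0},{"fingers":0.4,"tx":4.28,"ty":0.45,"tz":0.28,"roll":0}]' 15
python3 -m crank '[{"fingers":-0.6,"tx":0,"ty":0,"tz":0,"roll":0},{"fingers":-0.6,"tx":0,"ty":0,"tz":0,"roll":0},{"fingers":-0.6,"tx":0,"ty":0,"tz":0,"roll":0},{"fingers":-0.6,"tx":0,"ty":0,"tz":0,"roll":0},{"fingers":-0.6,"tx":0,"ty":0,"tz":0,"roll":0},{"fingers":-0.6,"tx":0,"ty":0,"tz":0,"roll":0},{"fingers":-0.6,"tx":0,"ty":0,"tz":0,"roll":0},{"fingers":-0.6,"tx":0,"ty":0,"tz":0,"roll":0}]' 15
python3 -c "
from h import *
go(.463,-.0718,.24,-4.6)"
```

```text
time: 25.9
tool_pos: [0.6729, -0.1918, 0.0768]
tool_rot: [1.294, 1.568, -0.356]
contact_force: [0.3, -1.2, 0.8]
opening: 0.0644
time: 26.9
tool_pos: [0.6722, -0.1917, 0.0754]
tool_rot: [1.516, 1.57, -0.134]
contact_force: [-0.7, 0.4, 2.3]
opening: 0.0373
tx -4.12 ty -5.45 tz -2.57 roll 0.01 | jaw now -4.5 q6 -0.31
```

```bash
python3 -m crank '[{"fingers":-0.6,"tx":-1,"ty":0,"tz":0,"roll":0},{"fingers":-0.6,"tx":-2.2,"ty":0,"tz":0,"roll":0},{"fingers":-0.6,"tx":-3.4,"ty":-0.8,"tz":-0.4,"roll":0},{"fingers":-0.6,"tx":-4.12,"ty":-2,"tz":-1,"roll":0},{"fingers":-0.6,"tx":-4.12,"ty":-3.2,"tz":-1.6,"roll":0},{"fingers":-0.6,"tx":-4.12,"ty":-4.4,"tz":-2.2,"roll":0},{"fingers":-0.6,"tx":-4.12,"ty":-5.45,"tz":-2.57,"roll":0},{"fingers":-0.6,"tx":-4.12,"ty":-5.45,"tz":-2.57,"roll":0}]' 15
python3 -m crank '[{"fingers":-0.6,"tx":0,"ty":0,"tz":0,"roll":0},{"fingers":-0.6,"tx":0.6,"ty":0,"tz":0,"roll":0},{"fingers":-0.6,"tx":1.3,"ty":0,"tz":0,"roll":0},{"fingers":-0.6,"tx":2,"ty":0,"tz":0,"roll":0},{"fingers":-0.6,"tx":2.5,"ty":0,"tz":0,"roll":0},{"fingers":-0.6,"tx":2.8,"ty":0,"tz":0,"roll":0},{"fingers":-0.6,"tx":3,"ty":0,"tz":0,"roll":0},{"fingers":-0.6,"tx":3,"ty":0,"tz":0,"roll":0}]' 15
python3 -c "
from h import *
go(.463,-.0716,.1124,-4.6)"
```

```text
time: 27.9
tool_pos: [0.4605, -0.0705, 0.2402]
tool_rot: [-1.921, 1.569, 2.714]
contact_force: [0.3, -0.0, 0.0]
opening: 0.0368
time: 28.9
tool_pos: [0.4632, -0.072, 0.1198]
tool_rot: [-2.027, 1.57, 2.606]
contact_force: [0.7, 0.2, -0.5]
opening: 0.0368
tx 0.18 ty -0.00 tz -0.01 roll 0.00 | jaw now -4.6 q6 -0.24
```

```bash
python3 -m crank '[{"fingers":-0.6,"tx":0.06,"ty":0,"tz":0,"roll":0},{"fingers":-0.6,"tx":0.12,"ty":0,"tz":0,"roll":0},{"fingers":-0.6,"tx":0.16,"ty":0,"tz":0,"roll":0},{"fingers":-0.6,"tx":0.18,"ty":0,"tz":0,"roll":0},{"fingers":-0.6,"tx":0.2,"ty":0,"tz":0,"roll":0},{"fingers":-0.6,"tx":0.2,"ty":0,"tz":0,"roll":0},{"fingers":-0.6,"tx":0.2,"ty":0,"tz":0,"roll":0},{"fingers":-0.6,"tx":0.2,"ty":0,"tz":0,"roll":0}]' 15
```

```text
time: 29.9
tool_pos: [0.4631, -0.0719, 0.1121]
tool_rot: [1.818, 1.57, 0.168]
contact_force: [0.7, -0.1, -0.6]
opening: 0.0369
```

```bash
python3 -m crank '[{"fingers":-0.6,"tx":0.02,"ty":0,"tz":0,"roll":0},{"fingers":-0.6,"tx":0.02,"ty":0,"tz":0,"roll":0},{"fingers":-0.6,"tx":0.04,"ty":0,"tz":0,"roll":0},{"fingers":-0.6,"tx":0.04,"ty":0,"tz":0,"roll":0},{"fingers":-0.6,"tx":0.04,"ty":0,"tz":0,"roll":0},{"fingers":-0.6,"tx":0.04,"ty":0,"tz":0,"roll":0},{"fingers":-0.6,"tx":0.04,"ty":0,"tz":0,"roll":0},{"fingers":-0.6,"tx":0.04,"ty":0,"tz":0,"roll":0}]' 15
```

```text
time: 30.9
tool_pos: [0.4631, -0.0719, 0.1106]
tool_rot: [1.577, 1.57, -0.073]
contact_force: [1.6, -0.3, 5.6]
opening: 0.0366
```

```bash
python3 -m crank '[{"fingers":-0.6,"tx":0.02,"ty":0,"tz":0,"roll":0},{"fingers":-0.6,"tx":0.02,"ty":0,"tz":0,"roll":0},{"fingers":-0.6,"tx":0.02,"ty":0,"tz":0,"roll":0},{"fingers":-0.6,"tx":0.02,"ty":0,"tz":0,"roll":0},{"fingers":-0.6,"tx":0.02,"ty":0,"tz":0,"roll":0},{"fingers":-0.6,"tx":0.02,"ty":0,"tz":0,"roll":0},{"fingers":-0.6,"tx":0.02,"ty":0,"tz":0,"roll":0},{"fingers":-0.6,"tx":0.02,"ty":0,"tz":0,"roll":0}]' 15
python3 -m crank '[{"fingers":0,"tx":-0.03,"ty":0,"tz":0,"roll":0},{"fingers":0.4,"tx":-0.03,"ty":0,"tz":0,"roll":0},{"fingers":0.4,"tx":-0.05,"ty":0,"tz":0,"roll":0},{"fingers":0.4,"tx":-0.05,"ty":0,"tz":0,"roll":0},{"fingers":0.4,"tx":-0.7,"ty":0,"tz":0,"roll":0},{"fingers":0.4,"tx":-2,"ty":0,"tz":0,"roll":0},{"fingers":0.4,"tx":-3,"ty":0,"tz":0,"roll":0},{"fingers":0.4,"tx":-3.5,"ty":0,"tz":0,"roll":0}]' 15
python3 -m crank '[{"fingers":0.6,"tx":0,"ty":0.5,"tz":1,"roll":0},{"fingers":0.6,"tx":0,"ty":1,"tz":2.2,"roll":0},{"fingers":0.6,"tx":0,"ty":1.5,"tz":3.4,"roll":0},{"fingers":0.6,"tx":0,"ty":2,"tz":4.6,"roll":0},{"fingers":0.6,"tx":0,"ty":2,"tz":5.8,"roll":0},{"fingers":0.6,"tx":0,"ty":2,"tz":5.8,"roll":0},{"fingers":0.6,"tx":0,"ty":2,"tz":5.8,"roll":0},{"fingers":0.6,"tx":0,"ty":2,"tz":5.8,"roll":0}]' 15
python3 - <<'E'
from h import *
look()
p,d,st=snap("wrist"); 
print("wrist");[print(*t) for t in tops("wrist",p,d,st,amin=100,zmax=.16)]
go(.5565,-.339,.085,-4.6)
E
```

```text
time: 31.9
tool_pos: [0.4631, -0.0719, 0.11]
tool_rot: [1.491, 1.57, -0.159]
contact_force: [-0.2, 0.6, 8.0]
opening: 0.0371
time: 32.9
tool_pos: [0.4635, -0.072, 0.2519]
tool_rot: [1.347, 1.567, -0.303]
contact_force: [-0.1, 0.8, -0.5]
opening: 0.0642
time: 33.9
tool_pos: [0.5245, -0.3083, 0.2498]
tool_rot: [2.999, 1.57, 1.351]
contact_force: [0.2, -0.4, -0.3]
opening: 0.0736
scene [ 0.3602 -0.4544  0.08  ] [ 0.3612 -0.4544] 0.0096
scene [ 0.4645 -0.0709  0.1023] [ 0.4638 -0.0718] 0.021
scene [0.4714 0.0124 0.0891] [0.4718 0.0135] 0.0269
scene [ 0.4922 -0.4362  0.0688] [ 0.492  -0.4338] 0.0203
scene [ 0.5572 -0.3376  0.0783] [ 0.5571 -0.338 ] 0.0259
side [ 0.7882 -0.0155  0.0864] [ 0.7873 -0.0163] 0.0112
side [ 0.4638 -0.072   0.0998] [ 0.4633 -0.0736] 0.0206
side [ 0.5562 -0.3409  0.0757] [ 0.5555 -0.3413] 0.0255
side [ 0.4223 -0.3375  0.0755] [ 0.4226 -0.3382] 0.0254
side [ 0.4912 -0.4371  0.0661] [ 0.4907 -0.4378] 0.0197
side [ 0.3594 -0.4574  0.0797] [ 0.359  -0.4578] 0.0104
wrist
[363. 246.] 3339 [ 0.5567 -0.3384  0.0756] [ 0.5565 -0.3377] 0.0252
[209. 250.] 2840 [ 0.423  -0.3355  0.0756] [ 0.4226 -0.3302] 0.0257
[298. 351.] 1248 [ 0.4909 -0.4354  0.0656] [ 0.4912 -0.4341] 0.0193
tx 4.12 ty 0.85 tz 0.70 roll 0.01 | jaw now -4.5 q6 -0.58
```

```bash
python3 -m crank '[{"fingers":0.6,"tx":0.5,"ty":0.85,"tz":0.7,"roll":0},{"fingers":0.6,"tx":1.5,"ty":0.85,"tz":0.7,"roll":0},{"fingers":0.6,"tx":2.5,"ty":0.85,"tz":0.7,"roll":0},{"fingers":0.6,"tx":3.3,"ty":0.85,"tz":0.7,"roll":0},{"fingers":0.6,"tx":3.8,"ty":0.85,"tz":0.7,"roll":0},{"fingers":0.6,"tx":4.1,"ty":0.85,"tz":0.7,"roll":0},{"fingers":0.6,"tx":4.1,"ty":0.85,"tz":0.7,"roll":0},{"fingers":0.6,"tx":4.1,"ty":0.85,"tz":0.7,"roll":0}]' 15
python3 -m crank '[{"fingers":-0.3,"tx":0,"ty":0,"tz":0,"roll":0},{"fingers":-0.3,"tx":0,"ty":0,"tz":0,"roll":0},{"fingers":-0.3,"tx":0,"ty":0,"tz":0,"roll":0},{"fingers":-0.3,"tx":0,"ty":0,"tz":0,"roll":0},{"fingers":-0.3,"tx":0,"ty":0,"tz":0,"roll":0},{"fingers":-0.3,"tx":0,"ty":0,"tz":0,"roll":0},{"fingers":-0.3,"tx":0,"ty":0,"tz":0,"roll":0},{"fingers":-0.3,"tx":0,"ty":0,"tz":0,"roll":0}]' 15
python3 -c "
from h import *
go(.4697,.0134,.25,-4.6)"
```

```text
time: 35.05
tool_pos: [0.5566, -0.3403, 0.0867]
tool_rot: [1.059, 1.569, -0.591]
contact_force: [0.7, 0.0, 0.4]
opening: 0.0732
time: 36.05
tool_pos: [0.5561, -0.3402, 0.0858]
tool_rot: [0.99, 1.57, -0.66]
contact_force: [-0.1, 0.6, 4.3]
opening: 0.0492
tx -4.11 ty -2.85 tz -8.64 roll 0.01 | jaw now -4.5 q6 -0.59
```

```bash
python3 -m crank '[{"fingers":-0.3,"tx":-1,"ty":0,"tz":0,"roll":0},{"fingers":-0.3,"tx":-2.2,"ty":0,"tz":0,"roll":0},{"fingers":-0.3,"tx":-3.4,"ty":-0.4,"tz":-1,"roll":0},{"fingers":-0.3,"tx":-4.11,"ty":-0.9,"tz":-2.4,"roll":0},{"fingers":-0.3,"tx":-4.11,"ty":-1.4,"tz":-3.8,"roll":0},{"fingers":-0.3,"tx":-4.11,"ty":-1.9,"tz":-5.2,"roll":0},{"fingers":-0.3,"tx":-4.11,"ty":-2.3,"tz":-6.6,"roll":0},{"fingers":-0.3,"tx":-4.11,"ty":-2.85,"tz":-8,"roll":0}]' 15
python3 -m crank '[{"fingers":-0.3,"tx":0,"ty":0,"tz":-0.6,"roll":0},{"fingers":-0.3,"tx":0,"ty":0,"tz":-0.6,"roll":0},{"fingers":-0.3,"tx":0.6,"ty":0,"tz":-0.6,"roll":0},{"fingers":-0.3,"tx":1.4,"ty":0,"tz":-0.6,"roll":0},{"fingers":-0.3,"tx":2.2,"ty":0,"tz":-0.6,"roll":0},{"fingers":-0.3,"tx":2.7,"ty":0,"tz":-0.6,"roll":0},{"fingers":-0.3,"tx":3,"ty":0,"tz":-0.6,"roll":0},{"fingers":-0.3,"tx":3,"ty":0,"tz":-0.6,"roll":0}]' 15
python3 -c "
from h import *
go(.4697,.0120,.1228,-4.6)"
```

```text
time: 37.05
tool_pos: [0.467, -0.0103, 0.2496]
tool_rot: [-2.508, 1.57, 2.125]
contact_force: [0.7, 0.7, 0.1]
opening: 0.0495
time: 38.05
tool_pos: [0.4694, 0.0113, 0.1294]
tool_rot: [-1.649, 1.569, 2.983]
contact_force: [0.2, 0.4, -0.3]
opening: 0.0496
tx 0.17 ty 0.01 tz -0.02 roll 0.00 | jaw now -4.6 q6 -0.06
```

```bash
python3 -m crank '[{"fingers":-0.3,"tx":0.05,"ty":0,"tz":-0.02,"roll":0},{"fingers":-0.3,"tx":0.1,"ty":0,"tz":-0.02,"roll":0},{"fingers":-0.3,"tx":0.14,"ty":0,"tz":-0.02,"roll":0},{"fingers":-0.3,"tx":0.16,"ty":0,"tz":-0.02,"roll":0},{"fingers":-0.3,"tx":0.18,"ty":0,"tz":-0.02,"roll":0},{"fingers":-0.3,"tx":0.18,"ty":0,"tz":-0.02,"roll":0},{"fingers":-0.3,"tx":0.18,"ty":0,"tz":-0.02,"roll":0},{"fingers":-0.3,"tx":0.18,"ty":0,"tz":-0.02,"roll":0}]' 15
```

```text
time: 39.05
tool_pos: [0.4696, 0.0127, 0.1228]
tool_rot: [-1.975, 1.571, 2.658]
contact_force: [0.2, 0.4, -1.5]
opening: 0.0492
```

```bash
python3 -m crank '[{"fingers":-0.3,"tx":0.02,"ty":0,"tz":0,"roll":0},{"fingers":-0.3,"tx":0.02,"ty":0,"tz":0,"roll":0},{"fingers":-0.3,"tx":0.03,"ty":0,"tz":0,"roll":0},{"fingers":-0.3,"tx":0.03,"ty":0,"tz":0,"roll":0},{"fingers":-0.3,"tx":0.03,"ty":0,"tz":0,"roll":0},{"fingers":-0.3,"tx":0.03,"ty":0,"tz":0,"roll":0},{"fingers":-0.3,"tx":0.03,"ty":0,"tz":0,"roll":0},{"fingers":-0.3,"tx":0.03,"ty":0,"tz":0,"roll":0}]' 15
```

```text
time: 40.05
tool_pos: [0.4696, 0.0127, 0.1216]
tool_rot: [-2.404, 1.571, 2.229]
contact_force: [-3.1, -0.1, 3.5]
opening: 0.049
```

```bash
python3 -m crank '[{"fingers":-0.3,"tx":0.015,"ty":0,"tz":0,"roll":0},{"fingers":-0.3,"tx":0.015,"ty":0,"tz":0,"roll":0},{"fingers":-0.3,"tx":0.015,"ty":0,"tz":0,"roll":0},{"fingers":-0.3,"tx":0.015,"ty":0,"tz":0,"roll":0},{"fingers":-0.3,"tx":0.015,"ty":0,"tz":0,"roll":0},{"fingers":-0.3,"tx":0.015,"ty":0,"tz":0,"roll":0},{"fingers":-0.3,"tx":0.015,"ty":0,"tz":0,"roll":0},{"fingers":-0.3,"tx":0.015,"ty":0,"tz":0,"roll":0}]' 15
python3 -m crank '[{"fingers":0.2,"tx":-0.03,"ty":0,"tz":0,"roll":0},{"fingers":0.6,"tx":-0.03,"ty":0,"tz":0,"roll":0},{"fingers":0.6,"tx":-0.05,"ty":0,"tz":0,"roll":0},{"fingers":0.6,"tx":-0.05,"ty":0,"tz":0,"roll":0},{"fingers":0.6,"tx":-0.7,"ty":0,"tz":0,"roll":0},{"fingers":0.6,"tx":-2,"ty":0,"tz":0,"roll":0},{"fingers":0.6,"tx":-2.8,"ty":0,"tz":0,"roll":0},{"fingers":0.6,"tx":-3.2,"ty":0,"tz":0,"roll":0}]' 15
python3 -m crank '[{"fingers":0.6,"tx":0,"ty":0,"tz":1.2,"roll":0},{"fingers":0.6,"tx":0,"ty":0,"tz":2.5,"roll":0},{"fingers":0.6,"tx":0,"ty":-0.2,"tz":3.8,"roll":0},{"fingers":0.6,"tx":0,"ty":-0.4,"tz":5.1,"roll":0},{"fingers":0.6,"tx":0,"ty":-0.4,"tz":6.4,"roll":0},{"fingers":0.6,"tx":0,"ty":-0.4,"tz":7.8,"roll":0},{"fingers":0.6,"tx":0,"ty":-0.4,"tz":7.8,"roll":0},{"fingers":0.6,"tx":0,"ty":-0.4,"tz":7.8,"roll":0}]' 15
python3 - <<'E'
from h import *
look()
p,d,st=snap("wrist"); 
print("wrist");[print(*t) for t in tops("wrist",p,d,st,amin=100,zmax=.16)]
go(.423,-.336,.085,-4.6)
E
```

```text
time: 41.05
tool_pos: [0.4696, 0.0127, 0.1213]
tool_rot: [3.086, 1.571, 1.436]
contact_force: [-3.6, 0.1, 5.8]
opening: 0.0495
time: 42.05
tool_pos: [0.4703, 0.0126, 0.251]
tool_rot: [1.547, 1.567, -0.103]
contact_force: [0.2, 0.4, -0.5]
opening: 0.0734
time: 43.05
tool_pos: [0.4288, -0.2966, 0.2486]
tool_rot: [-2.686, 1.57, 1.946]
contact_force: [-1.1, -0.5, -0.4]
opening: 0.0731
scene [0.4704 0.0133 0.1126] [0.4709 0.0133] 0.0266
scene [ 0.3607 -0.4532  0.0809] [ 0.3617 -0.4541] 0.0102
scene [ 0.4636 -0.0724  0.1018] [ 0.4642 -0.0726] 0.0201
scene [ 0.4238 -0.3353  0.0781] [ 0.4235 -0.3353] 0.0273
scene [ 0.4916 -0.4337  0.0688] [ 0.4911 -0.4345] 0.0194
side [ 0.7869 -0.0147  0.0867] [ 0.7874 -0.016 ] 0.0115
side [ 0.4222 -0.3377  0.0756] [ 0.4224 -0.3383] 0.0254
side [ 0.4913 -0.4375  0.0664] [ 0.4909 -0.4378] 0.0194
side [ 0.359  -0.4575  0.0791] [ 0.359  -0.4577] 0.0102
wrist
[320. 260.] 3297 [ 0.4232 -0.3355  0.0756] [ 0.4231 -0.3348] 0.0253
[401. 353.] 1233 [ 0.491  -0.435   0.0656] [ 0.4908 -0.4314] 0.0188
[262. 367.] 195 [ 0.3579 -0.4466  0.055 ] [ 0.3576 -0.4414] 0.0162
tx 4.10 ty -0.08 tz 1.01 roll 0.01 | jaw now -4.5 q6 -0.67
```

```bash
python3 -m crank '[{"fingers":0.6,"tx":0.5,"ty":-0.08,"tz":0.98,"roll":0},{"fingers":0.6,"tx":1.5,"ty":-0.08,"tz":0.98,"roll":0},{"fingers":0.6,"tx":2.5,"ty":-0.08,"tz":0.98,"roll":0},{"fingers":0.6,"tx":3.3,"ty":-0.08,"tz":0.98,"roll":0},{"fingers":0.6,"tx":3.8,"ty":-0.08,"tz":0.98,"roll":0},{"fingers":0.6,"tx":4.1,"ty":-0.08,"tz":0.98,"roll":0},{"fingers":0.6,"tx":4.1,"ty":-0.08,"tz":0.98,"roll":0},{"fingers":0.6,"tx":4.1,"ty":-0.08,"tz":0.98,"roll":0}]' 15
python3 -m crank '[{"fingers":-0.3,"tx":0,"ty":0,"tz":0,"roll":0},{"fingers":-0.3,"tx":0,"ty":0,"tz":0,"roll":0},{"fingers":-0.3,"tx":0,"ty":0,"tz":0,"roll":0},{"fingers":-0.3,"tx":0,"ty":0,"tz":0,"roll":0},{"fingers":-0.3,"tx":0,"ty":0,"tz":0,"roll":0},{"fingers":-0.3,"tx":0,"ty":0,"tz":0,"roll":0},{"fingers":-0.3,"tx":0,"ty":0,"tz":0,"roll":0},{"fingers":-0.3,"tx":0,"ty":0,"tz":0,"roll":0}]' 15
python3 -c "
from h import *
go(.4692,.0130,.27,-4.6)"
```

```text
time: 44.2
tool_pos: [0.4233, -0.3361, 0.0859]
tool_rot: [0.894, 1.569, -0.756]
contact_force: [-1.2, -0.6, -0.5]
opening: 0.0732
time: 45.2
tool_pos: [0.4228, -0.3361, 0.0852]
tool_rot: [0.89, 1.57, -0.76]
contact_force: [-0.4, -0.6, 4.0]
opening: 0.0493
tx -4.62 ty 0.47 tz -8.79 roll 0.01 | jaw now -4.5 q6 -0.73
```

```bash
python3 -m crank '[{"fingers":-0.3,"tx":-1,"ty":0,"tz":0,"roll":0},{"fingers":-0.3,"tx":-2.2,"ty":0,"tz":0,"roll":0},{"fingers":-0.3,"tx":-3.4,"ty":0.1,"tz":-0.8,"roll":0},{"fingers":-0.3,"tx":-4.62,"ty":0.2,"tz":-1.8,"roll":0},{"fingers":-0.3,"tx":-4.62,"ty":0.3,"tz":-3.2,"roll":0},{"fingers":-0.3,"tx":-4.62,"ty":0.4,"tz":-4.6,"roll":0},{"fingers":-0.3,"tx":-4.62,"ty":0.47,"tz":-6,"roll":0},{"fingers":-0.3,"tx":-4.62,"ty":0.47,"tz":-7.4,"roll":0}]' 15
python3 -m crank '[{"fingers":-0.3,"tx":0,"ty":0,"tz":-1.2,"roll":0},{"fingers":-0.3,"tx":0,"ty":0,"tz":-1.39,"roll":0},{"fingers":-0.3,"tx":0,"ty":0,"tz":-1.39,"roll":0},{"fingers":-0.3,"tx":0.8,"ty":0,"tz":-1.39,"roll":0},{"fingers":-0.3,"tx":1.7,"ty":0,"tz":-1.39,"roll":0},{"fingers":-0.3,"tx":2.5,"ty":0,"tz":-1.39,"roll":0},{"fingers":-0.3,"tx":2.95,"ty":0,"tz":-1.39,"roll":0},{"fingers":-0.3,"tx":2.95,"ty":0,"tz":-1.39,"roll":0}]' 15
python3 -c "
from h import *
go(.4692,.0130,.1457,-4.6)"
```

```text
time: 46.2
tool_pos: [0.4647, -0.0405, 0.2694]
tool_rot: [-2.013, 1.57, 2.62]
contact_force: [0.4, 0.7, -1.5]
opening: 0.0491
time: 47.2
tool_pos: [0.4687, 0.0117, 0.1507]
tool_rot: [-1.58, 1.568, 3.051]
contact_force: [-0.3, 0.3, 0.1]
opening: 0.0494
tx 0.12 ty 0.01 tz -0.03 roll -0.01 | jaw now -4.7 q6 -0.06
```

```bash
python3 -m crank '[{"fingers":-0.3,"tx":0.05,"ty":0,"tz":0,"roll":0},{"fingers":-0.3,"tx":0.1,"ty":0,"tz":0,"roll":0},{"fingers":-0.3,"tx":0.13,"ty":0,"tz":0,"roll":0},{"fingers":-0.3,"tx":0.15,"ty":0,"tz":0,"roll":0},{"fingers":-0.3,"tx":0.17,"ty":0,"tz":0,"roll":0},{"fingers":-0.3,"tx":0.17,"ty":0,"tz":0,"roll":0},{"fingers":-0.3,"tx":0.17,"ty":0,"tz":0,"roll":0},{"fingers":-0.3,"tx":0.17,"ty":0,"tz":0,"roll":0}]' 15
```

```text
time: 48.2
tool_pos: [0.4692, 0.0131, 0.1451]
tool_rot: [3.135, 1.571, 1.485]
contact_force: [-3.7, -1.4, 5.4]
opening: 0.0499
```

```bash
python3 -m crank '[{"fingers":-0.3,"tx":0.02,"ty":0,"tz":0,"roll":0},{"fingers":-0.3,"tx":0.02,"ty":0,"tz":0,"roll":0},{"fingers":-0.3,"tx":0.02,"ty":0,"tz":0,"roll":0},{"fingers":-0.3,"tx":0.02,"ty":0,"tz":0,"roll":0},{"fingers":-0.3,"tx":0.02,"ty":0,"tz":0,"roll":0},{"fingers":-0.3,"tx":0.02,"ty":0,"tz":0,"roll":0},{"fingers":-0.3,"tx":0.02,"ty":0,"tz":0,"roll":0},{"fingers":-0.3,"tx":0.02,"ty":0,"tz":0,"roll":0}]' 15
```

```text
time: 49.2
tool_pos: [0.4694, 0.0131, 0.1446]
tool_rot: [1.92, 1.57, 0.27]
contact_force: [-3.6, -0.7, 7.4]
opening: 0.0493
```

```bash
python3 -m crank '[{"fingers":0.2,"tx":-0.02,"ty":0,"tz":0,"roll":0},{"fingers":0.6,"tx":-0.02,"ty":0,"tz":0,"roll":0},{"fingers":0.6,"tx":-0.04,"ty":0,"tz":0,"roll":0},{"fingers":0.6,"tx":-0.04,"ty":0,"tz":0,"roll":0},{"fingers":0.6,"tx":-0.7,"ty":0,"tz":0,"roll":0},{"fingers":0.6,"tx":-1.8,"ty":0,"tz":0,"roll":0},{"fingers":0.6,"tx":-2.5,"ty":0,"tz":0,"roll":0},{"fingers":0.6,"tx":-2.7,"ty":0,"tz":0,"roll":0}]' 15
python3 -m crank '[{"fingers":0.4,"tx":0,"ty":0.2,"tz":1.2,"roll":0},{"fingers":0.4,"tx":0,"ty":0.4,"tz":2.5,"roll":0},{"fingers":0.4,"tx":0,"ty":0.6,"tz":3.8,"roll":0},{"fingers":0.4,"tx":0,"ty":0.8,"tz":5.1,"roll":0},{"fingers":0.4,"tx":0,"ty":1,"tz":6.4,"roll":0},{"fingers":0.4,"tx":0,"ty":1.2,"tz":7.7,"roll":0},{"fingers":0.4,"tx":0,"ty":1.4,"tz":9,"roll":0},{"fingers":0.4,"tx":0,"ty":1.4,"tz":10.2,"roll":0}]' 15
python3 -m crank '[{"fingers":0.4,"tx":0,"ty":0,"tz":0,"roll":0},{"fingers":0.4,"tx":0,"ty":0,"tz":0,"roll":0},{"fingers":0.4,"tx":0,"ty":0,"tz":0,"roll":0},{"fingers":0.4,"tx":0,"ty":0,"tz":0,"roll":0},{"fingers":0.4,"tx":0,"ty":0,"tz":0,"roll":0},{"fingers":0.4,"tx":0,"ty":0,"tz":0,"roll":0},{"fingers":0.4,"tx":0,"ty":0,"tz":0,"roll":0},{"fingers":0.4,"tx":0,"ty":0,"tz":0,"roll":0}]' 15
python3 - <<'E'
from h import *
look()
p,d,st=snap("wrist"); 
print("wrist");[print(*t) for t in tops("wrist",p,d,st,amin=100,zmax=.16)]
go(.4913,-.4358,.075,-4.6)
E
```

```text
time: 50.2
tool_pos: [0.47, 0.013, 0.2537]
tool_rot: [1.56, 1.567, -0.09]
contact_force: [0.6, -0.4, -0.3]
opening: 0.0733
time: 51.2
tool_pos: [0.4925, -0.3996, 0.2502]
tool_rot: [-2.405, 1.568, 2.228]
contact_force: [0.4, -0.8, 0.1]
opening: 0.0642
time: 52.2
tool_pos: [0.4928, -0.3981, 0.2522]
tool_rot: [2.323, 1.571, 0.673]
contact_force: [0.1, 0.3, 0.1]
opening: 0.0645
scene [0.4715 0.013  0.1367] [0.471  0.0134] 0.0266
scene [ 0.465  -0.0723  0.1017] [ 0.4641 -0.0725] 0.0202
scene [ 0.4924 -0.4343  0.068 ] [ 0.4923 -0.436 ] 0.0197
side [0.4721 0.0135 0.136 ] [0.4756 0.0148] 0.025
side [ 0.4642 -0.0725  0.1005] [ 0.4628 -0.0738] 0.0205
side [ 0.491  -0.4375  0.0661] [ 0.4908 -0.438 ] 0.0198
side [ 0.359  -0.4576  0.08  ] [ 0.3589 -0.4579] 0.01
wrist
[325. 256.] 1534 [ 0.4912 -0.4357  0.0657] [ 0.4909 -0.4351] 0.0191
[190. 278.] 332 [ 0.3655 -0.4509  0.0658] [ 0.3671 -0.4516] 0.0058
tx 4.43 ty 0.04 tz 0.94 roll 0.01 | jaw now -4.5 q6 -0.72
```

```bash
python3 -m crank '[{"fingers":0.4,"tx":0.5,"ty":0.04,"tz":0.94,"roll":0},{"fingers":0.4,"tx":1.5,"ty":0.04,"tz":0.94,"roll":0},{"fingers":0.4,"tx":2.5,"ty":0.04,"tz":0.94,"roll":0},{"fingers":0.4,"tx":3.4,"ty":0.04,"tz":0.94,"roll":0},{"fingers":0.4,"tx":4,"ty":0.04,"tz":0.94,"roll":0},{"fingers":0.4,"tx":4.4,"ty":0.04,"tz":0.94,"roll":0},{"fingers":0.4,"tx":4.4,"ty":0.04,"tz":0.94,"roll":0},{"fingers":0.4,"tx":4.4,"ty":0.04,"tz":0.94,"roll":0}]' 15
python3 -m crank '[{"fingers":-0.6,"tx":0,"ty":0,"tz":0,"roll":0},{"fingers":-0.6,"tx":0,"ty":0,"tz":0,"roll":0},{"fingers":-0.6,"tx":0,"ty":0,"tz":0,"roll":0},{"fingers":-0.6,"tx":0,"ty":0,"tz":0,"roll":0},{"fingers":-0.6,"tx":0,"ty":0,"tz":0,"roll":0},{"fingers":-0.6,"tx":0,"ty":0,"tz":0,"roll":0},{"fingers":-0.6,"tx":0,"ty":0,"tz":0,"roll":0},{"fingers":-0.6,"tx":0,"ty":0,"tz":0,"roll":0}]' 15
python3 -c "
from h import *
go(.4632,-.0720,.25,-4.6)"
```

```text
time: 53.35
tool_pos: [0.4919, -0.4362, 0.0774]
tool_rot: [0.853, 1.569, -0.797]
contact_force: [0.2, -0.7, 0.1]
opening: 0.0644
time: 54.35
tool_pos: [0.4915, -0.4358, 0.0764]
tool_rot: [0.919, 1.57, -0.732]
contact_force: [-0.5, -0.3, 2.7]
opening: 0.0368
tx -4.34 ty -1.42 tz -9.01 roll 0.01 | jaw now -4.5 q6 -0.76
```

```bash
python3 -m crank '[{"fingers":-0.6,"tx":-1,"ty":0,"tz":0,"roll":0},{"fingers":-0.6,"tx":-2.2,"ty":0,"tz":0,"roll":0},{"fingers":-0.6,"tx":-3.4,"ty":-0.2,"tz":-1,"roll":0},{"fingers":-0.6,"tx":-4.34,"ty":-0.4,"tz":-2.3,"roll":0},{"fingers":-0.6,"tx":-4.34,"ty":-0.7,"tz":-3.7,"roll":0},{"fingers":-0.6,"tx":-4.34,"ty":-1,"tz":-5.1,"roll":0},{"fingers":-0.6,"tx":-4.34,"ty":-1.2,"tz":-6.5,"roll":0},{"fingers":-0.6,"tx":-4.34,"ty":-1.42,"tz":-7.9,"roll":0}]' 15
python3 -m crank '[{"fingers":-0.6,"tx":0,"ty":0,"tz":-0.9,"roll":0},{"fingers":-0.6,"tx":0,"ty":0,"tz":-1.11,"roll":0},{"fingers":-0.6,"tx":0,"ty":0,"tz":-1.11,"roll":0},{"fingers":-0.6,"tx":0.8,"ty":0,"tz":-1.11,"roll":0},{"fingers":-0.6,"tx":1.6,"ty":0,"tz":-1.11,"roll":0},{"fingers":-0.6,"tx":2.3,"ty":0,"tz":-1.11,"roll":0},{"fingers":-0.6,"tx":2.67,"ty":0,"tz":-1.11,"roll":0},{"fingers":-0.6,"tx":2.67,"ty":0,"tz":-1.11,"roll":0}]' 15
python3 -m crank '[{"fingers":-0.6,"tx":0.05,"ty":0,"tz":0,"roll":0},{"fingers":-0.6,"tx":0.1,"ty":0,"tz":0,"roll":0},{"fingers":-0.6,"tx":0.13,"ty":0,"tz":0,"roll":0},{"fingers":-0.6,"tx":0.15,"ty":0,"tz":0,"roll":0},{"fingers":-0.6,"tx":0.17,"ty":0,"tz":0,"roll":0},{"fingers":-0.6,"tx":0.17,"ty":0,"tz":0,"roll":0},{"fingers":-0.6,"tx":0.17,"ty":0,"tz":0,"roll":0},{"fingers":-0.6,"tx":0.17,"ty":0,"tz":0,"roll":0}]' 15
```

```text
time: 55.35
tool_pos: [0.4592, -0.1143, 0.2496]
tool_rot: [-2.597, 1.57, 2.035]
contact_force: [1.2, 0.8, -0.7]
opening: 0.0369
time: 56.35
tool_pos: [0.4629, -0.0729, 0.1419]
tool_rot: [-1.881, 1.568, 2.75]
contact_force: [0.0, 1.4, 0.0]
opening: 0.0374
time: 57.35
tool_pos: [0.4633, -0.0718, 0.1362]
tool_rot: [-2.443, 1.571, 2.19]
contact_force: [-0.7, 1.2, 2.4]
opening: 0.0372
```

```bash
python3 -m crank '[{"fingers":-0.6,"tx":0.02,"ty":0,"tz":0,"roll":0},{"fingers":-0.6,"tx":0.02,"ty":0,"tz":0,"roll":0},{"fingers":-0.6,"tx":0.03,"ty":0,"tz":0,"roll":0},{"fingers":-0.6,"tx":0.03,"ty":0,"tz":0,"roll":0},{"fingers":-0.6,"tx":0.03,"ty":0,"tz":0,"roll":0},{"fingers":-0.6,"tx":0.03,"ty":0,"tz":0,"roll":0},{"fingers":-0.6,"tx":0.03,"ty":0,"tz":0,"roll":0},{"fingers":-0.6,"tx":0.03,"ty":0,"tz":0,"roll":0}]' 15
```

```text
time: 58.35
tool_pos: [0.4634, -0.0719, 0.1353]
tool_rot: [1.556, 1.57, -0.094]
contact_force: [-2.3, 1.6, 5.7]
opening: 0.0368
```

```bash
python3 -m crank '[{"fingers":-0.6,"tx":0.02,"ty":0,"tz":0,"roll":0},{"fingers":-0.6,"tx":0.02,"ty":0,"tz":0,"roll":0},{"fingers":-0.6,"tx":0.02,"ty":0,"tz":0,"roll":0},{"fingers":-0.6,"tx":0.02,"ty":0,"tz":0,"roll":0},{"fingers":-0.6,"tx":0.02,"ty":0,"tz":0,"roll":0},{"fingers":-0.6,"tx":0.02,"ty":0,"tz":0,"roll":0},{"fingers":-0.6,"tx":0.02,"ty":0,"tz":0,"roll":0},{"fingers":-0.6,"tx":0.02,"ty":0,"tz":0,"roll":0}]' 15
python3 -m crank '[{"fingers":0,"tx":-0.02,"ty":0,"tz":0,"roll":0},{"fingers":0.4,"tx":-0.02,"ty":0,"tz":0,"roll":0},{"fingers":0.4,"tx":-0.04,"ty":0,"tz":0,"roll":0},{"fingers":0.4,"tx":-0.04,"ty":0,"tz":0,"roll":0},{"fingers":0.4,"tx":-0.7,"ty":0,"tz":0,"roll":0},{"fingers":0.4,"tx":-2,"ty":0,"tz":0,"roll":0},{"fingers":0.4,"tx":-3,"ty":0,"tz":0,"roll":0},{"fingers":0.4,"tx":-3.8,"ty":0,"tz":0,"roll":0}]' 15
python3 -m crank '[{"fingers":0.2,"tx":0,"ty":0,"tz":1,"roll":0},{"fingers":0.2,"tx":0,"ty":0,"tz":2,"roll":0},{"fingers":0.2,"tx":0,"ty":0,"tz":2.8,"roll":0},{"fingers":0.2,"tx":0,"ty":0,"tz":2.8,"roll":0},{"fingers":0.2,"tx":0,"ty":0,"tz":2.8,"roll":0},{"fingers":0.2,"tx":0,"ty":0,"tz":2.8,"roll":0},{"fingers":0.2,"tx":0,"ty":0,"tz":2.8,"roll":0},{"fingers":0.2,"tx":0,"ty":0,"tz":2.8,"roll":0}]' 15
python3 - <<'E'
from h import *
look(((.3,.8),(-.55,.15)))
p,d,st=snap("wrist","w5"); 
print("wrist");[print(*t) for t in tops("wrist",p,d,st,amin=100,zmax=.16)]
X=cloud("wrist",d,st); m=(p.max(2)<50)&(abs(X[...,2]-.09)<.004); m[260:]=0; print("grip",m.sum(),cv2.minAreaRect(np.float32(X[m][:,:2])))
snap("scene","s5")
E
```

```text
time: 59.35
tool_pos: [0.4636, -0.072, 0.1348]
tool_rot: [1.396, 1.57, -0.254]
contact_force: [-2.4, 1.3, 8.4]
opening: 0.0367
time: 60.35
tool_pos: [0.4635, -0.072, 0.288]
tool_rot: [1.385, 1.569, -0.265]
contact_force: [0.3, 0.0, -0.4]
opening: 0.0642
time: 61.35
tool_pos: [0.4546, -0.1831, 0.2863]
tool_rot: [1.706, 1.571, 0.057]
contact_force: [0.0, 0.3, -0.4]
opening: 0.0552
scene [0.4699 0.0144 0.1366] [0.4704 0.0132] 0.027
scene [ 0.4639 -0.0718  0.1252] [ 0.4648 -0.0725] 0.0191
scene [ 0.3607 -0.4519  0.0808] [ 0.3613 -0.4542] 0.0113
side [ 0.47   -0.0104  0.1161] [ 0.4694 -0.0125] 0.0151
side [ 0.4641 -0.0733  0.124 ] [ 0.4634 -0.0739] 0.0202
side [ 0.3588 -0.457   0.0794] [ 0.359  -0.4578] 0.0105
wrist
[323.   7.] 928 [ 0.4672 -0.0141  0.084 ] [ 0.4672 -0.017 ] 0.0166
[324.  79.] 3553 [ 0.4637 -0.0724  0.1248] [ 0.4637 -0.0723] 0.019
grip 599 ((0.4536610245704651, -0.18533657491207123), (0.03135223314166069, 0.014104912057518959), 85.73944854736328)
```

View pics/s5.png

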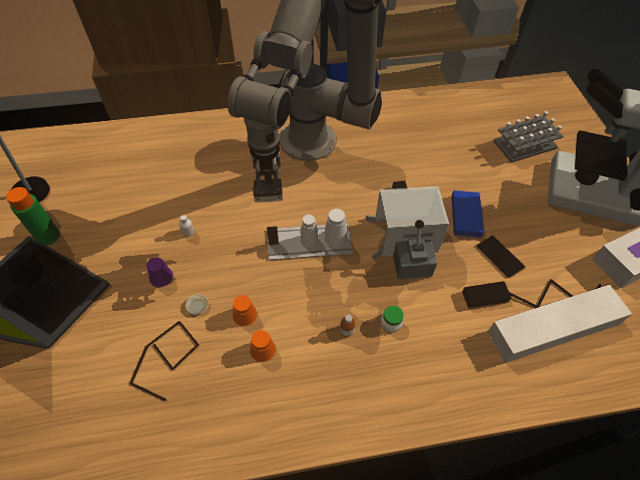

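View pics/w5.png

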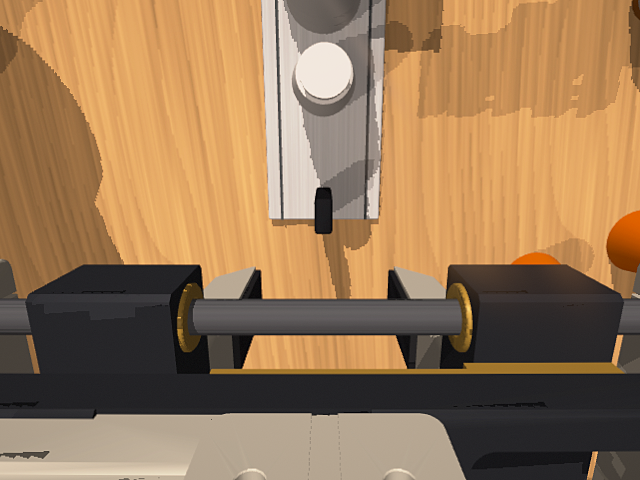

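All six cups are stacked upright on the tray, with tops at 137 and 125 mm, and the bystanders have not moved. My first dryer measurement was taken while the arm was still settling, so I'll repeat it with the arm at rest.

```bash
python3 -m crank '[{"fingers":0.2,"tx":-1,"ty":0,"tz":-0.8,"roll":0},{"fingers":0.2,"tx":-1.8,"ty":0,"tz":-2.2,"roll":0},{"fingers":0.2,"tx":-1.8,"ty":0,"tz":-3.6,"roll":0},{"fingers":0.2,"tx":-1.8,"ty":0,"tz":-5,"roll":0},{"fingers":0.2,"tx":-1.8,"ty":0,"tz":-6.4,"roll":0},{"fingers":0.2,"tx":-1.8,"ty":0,"tz":-7,"roll":0},{"fingers":0.2,"tx":-1.8,"ty":0,"tz":-7,"roll":0},{"fingers":0.2,"tx":-1.8,"ty":0,"tz":-7,"roll":0}]' 15
python3 -m crank '[{"fingers":0.2,"tx":0,"ty":0,"tz":0,"roll":0},{"fingers":0.2,"tx":0,"ty":0,"tz":0,"roll":0},{"fingers":0.2,"tx":0,"ty":0,"tz":0,"roll":0},{"fingers":0.2,"tx":0,"ty":0,"tz":0,"roll":0},{"fingers":0.2,"tx":0,"ty":0,"tz":0,"roll":0},{"fingers":0.2,"tx":0,"ty":0,"tz":0,"roll":0},{"fingers":0.2,"tx":0,"ty":0,"tz":0,"roll":0},{"fingers":0.2,"tx":0,"ty":0,"tz":0,"roll":0}]' 15
python3 - <<'E'
from h import *
p,d,st=snap("wrist","w6"); X=cloud("wrist",d,st); print(st["tool_pos"])
m=(abs(X[...,2]-.156)<.006); m[:,:150]=0; m[260:]=0
L=[];Rr=[];F=[]
for v in range(5,240,5):
    u=np.where(m[v])[0]
    if len(u)>100: L.append(X[v,u.min()+1,:2]); Rr.append(X[v,u.max()-1,:2])
for u in range(0,640,5):
    v=np.where(m[:,u])[0]
    if len(v)>40: F.append(X[v.max()-1,u,:2])
L,Rr,F=map(np.array,(L,Rr,F))
for n,Q in(("L",L),("R",Rr)): 
    Q=Q[3:-8]; a=np.polyfit(Q[:,1],Q[:,0],1); print(n,len(Q),a,np.polyval(a,.15),np.degrees(np.arctan(a[0])), np.std(Q[:,0]-np.polyval(a,Q[:,1])))
F=F[4:-4]; a=np.polyfit(F[:,0],F[:,1],1); print("F",len(F),F[0],F[-1],np.degrees(np.arctan(a[0])),np.polyval(a,.485))
E
```

```text
time: 62.55
tool_pos: [0.4767, 0.0949, 0.3582]
tool_rot: [-0.168, 1.57, -1.818]
contact_force: [0.6, 0.2, 0.3]
opening: 0.0548
time: 63.55
tool_pos: [0.4767, 0.0956, 0.3582]
tool_rot: [2.625, 1.571, 0.975]
contact_force: [0.3, -0.8, 0.3]
opening: 0.0547
[0.47665512 0.09559094 0.35822024]
L 17 [0.08148931 0.39861189] 0.41083528884239306 4.658699780567314 0.0002999076799774178
R 17 [0.0543627  0.54790065] 0.5560550599009482 3.1116905981843135 0.0005015775719128408
F 29 [0.42358878 0.16148568] [0.54146062 0.15140842] -4.556744057925635 0.15584746165496624
```

View pics/w6.png

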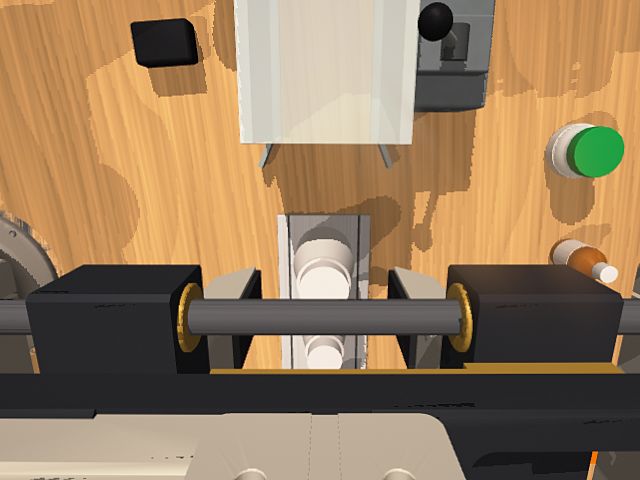

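```bash
python3 -m crank '[{"fingers":0,"tx":0,"ty":0,"tz":1,"roll":0},{"fingers":0,"tx":0,"ty":0,"tz":2.4,"roll":0},{"fingers":0,"tx":0,"ty":0,"tz":3.8,"roll":0},{"fingers":0,"tx":0,"ty":0,"tz":5.2,"roll":0},{"fingers":0,"tx":0,"ty":0,"tz":6.4,"roll":0},{"fingers":0,"tx":0.5,"ty":0,"tz":7,"roll":0},{"fingers":0,"tx":1.5,"ty":0,"tz":7,"roll":0},{"fingers":0,"tx":2.5,"ty":0,"tz":7,"roll":0}]' 25
python3 -m crank '[{"fingers":0,"tx":0,"ty":0,"tz":0,"roll":0},{"fingers":0,"tx":0,"ty":0,"tz":0,"roll":0},{"fingers":0,"tx":0,"ty":0,"tz":0,"roll":0},{"fingers":0,"tx":0,"ty":0,"tz":0,"roll":0},{"fingers":0,"tx":0,"ty":0,"tz":0,"roll":0},{"fingers":0,"tx":0,"ty":0,"tz":0,"roll":0},{"fingers":0,"tx":0,"ty":0,"tz":0,"roll":0},{"fingers":0,"tx":0,"ty":0,"tz":0,"roll":0}]' 25
python3 -c "
from h import *
go(.4537,-.184,.078,-4.6)"
```

```text
time: 64.6
tool_pos: [0.4544, -0.1841, 0.2572]
tool_rot: [1.29, 1.57, -0.361]
contact_force: [0.3, 0.2, -0.1]
opening: 0.046
time: 65.6
tool_pos: [0.4545, -0.1835, 0.2581]
tool_rot: [-2.709, 1.571, 1.924]
contact_force: [0.1, 0.5, -0.3]
opening: 0.0462
tx 4.50 ty -0.02 tz 0.01 roll 0.01 | jaw now -4.5 q6 -0.46
```

```bash
python3 -m crank '[{"fingers":0,"tx":0.8,"ty":-0.02,"tz":0,"roll":0},{"fingers":0,"tx":1.8,"ty":-0.02,"tz":0,"roll":0},{"fingers":0,"tx":2.8,"ty":-0.02,"tz":0,"roll":0},{"fingers":0,"tx":3.6,"ty":-0.02,"tz":0,"roll":0},{"fingers":0,"tx":4.2,"ty":-0.02,"tz":0,"roll":0},{"fingers":0,"tx":4.5,"ty":-0.02,"tz":0,"roll":0},{"fingers":0,"tx":4.5,"ty":-0.02,"tz":0,"roll":0},{"fingers":0,"tx":4.5,"ty":-0.02,"tz":0,"roll":0}]' 25
python3 -m crank '[{"fingers":0,"tx":0,"ty":0,"tz":0,"roll":0},{"fingers":-1,"tx":0,"ty":0,"tz":0,"roll":0},{"fingers":-1,"tx":0,"ty":0,"tz":0,"roll":0},{"fingers":-1,"tx":0,"ty":0,"tz":0,"roll":0},{"fingers":-1,"tx":0,"ty":0,"tz":0,"roll":0},{"fingers":-1,"tx":0,"ty":0,"tz":0,"roll":0},{"fingers":-1,"tx":0,"ty":0,"tz":0,"roll":0},{"fingers":-1,"tx":0,"ty":0,"tz":0,"roll":0}]' 25
python3 -c "
from h import *
print(observe()['torque'])"
```

```text
time: 66.6
tool_pos: [0.4543, -0.1838, 0.0791]
tool_rot: [1.169, 1.569, -0.482]
contact_force: [-0.4, -0.4, 0.3]
opening: 0.0458
time: 67.6
tool_pos: [0.4537, -0.1835, 0.0782]
tool_rot: [2.822, 1.571, 1.172]
contact_force: [-0.1, -0.1, 2.3]
opening: 0.016
[-0.02640451  0.14423544  0.09203281]
```

```bash
python3 -m crank '[{"fingers":-1,"tx":0,"ty":0.01,"tz":-0.15,"roll":0},{"fingers":-1,"tx":0,"ty":0.02,"tz":-0.45,"roll":0},{"fingers":-1,"tx":0,"ty":0.03,"tz":-0.85,"roll":0},{"fingers":-1,"tx":0,"ty":0.04,"tz":-1.3,"roll":0},{"fingers":-1,"tx":0,"ty":0.05,"tz":-1.75,"roll":0},{"fingers":-1,"tx":0,"ty":0.06,"tz":-2.1,"roll":0},{"fingers":-1,"tx":0,"ty":0.06,"tz":-2.35,"roll":0},{"fingers":-1,"tx":0,"ty":0.06,"tz":-2.5,"roll":0}]' 25
python3 -m crank '[{"fingers":-1,"tx":0,"ty":0,"tz":-0.1,"roll":0},{"fingers":-1,"tx":0,"ty":0,"tz":-0.3,"roll":0},{"fingers":-1,"tx":0,"ty":0,"tz":-0.55,"roll":0},{"fingers":-1,"tx":0,"ty":0,"tz":-0.8,"roll":0},{"fingers":-1,"tx":0,"ty":0,"tz":-1.05,"roll":0},{"fingers":-1,"tx":0,"ty":0,"tz":-1.3,"roll":0},{"fingers":-1,"tx":0,"ty":0,"tz":-1.45,"roll":0},{"fingers":-1,"tx":0,"ty":0,"tz":-1.5,"roll":0}]' 25
python3 - <<'E'
from h import *
print(observe()['contact_force'],observe()['torque'])
p=snap("scene")[0]; q=snap("side")[0]
cv2.imwrite("pics/c7.png",np.hstack([cv2.resize(p[150:290,260:460],(400,280)),cv2.resize(q[140:300,200:360],(400,400))[:280]])[:,:,::-1])
E
```

```text
time: 68.6
tool_pos: [0.4641, -0.0834, 0.0783]
tool_rot: [1.204, 1.571, -0.445]
contact_force: [-0.4, -3.5, 0.7]
opening: 0.0156
time: 69.6
tool_pos: [0.4688, -0.0238, 0.0782]
tool_rot: [3.086, 1.571, 1.436]
contact_force: [-0.0, -5.0, 1.7]
opening: 0.0154
[-0.03150081 -5.01325398  1.68865783] [-0.83731005  0.0994406  -0.00808536]
```

View pics/c7.png

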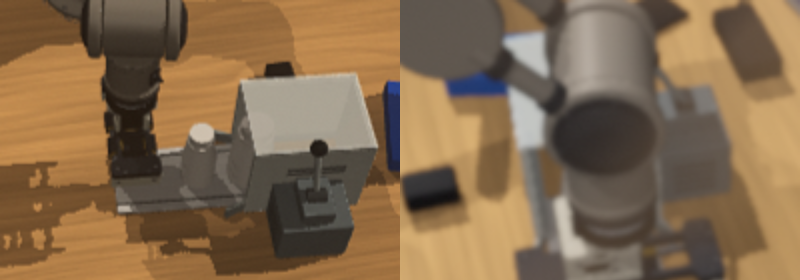

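```bash
python3 -m crank '[{"fingers":-1,"tx":0,"ty":0,"tz":-0.1,"roll":0},{"fingers":-1,"tx":0,"ty":0,"tz":-0.4,"roll":0},{"fingers":-1,"tx":0,"ty":0,"tz":-0.75,"roll":0},{"fingers":-1,"tx":0,"ty":0,"tz":-1.15,"roll":0},{"fingers":-1,"tx":0,"ty":0,"tz":-1.55,"roll":0},{"fingers":-1,"tx":0,"ty":0,"tz":-1.95,"roll":0},{"fingers":-1,"tx":0,"ty":0,"tz":-2.25,"roll":0},{"fingers":-1,"tx":0,"ty":0,"tz":-2.45,"roll":0}]' 25
python3 -m crank '[{"fingers":-1,"tx":0,"ty":0,"tz":-0.02,"roll":0},{"fingers":-1,"tx":0,"ty":0,"tz":-0.04,"roll":0},{"fingers":-1,"tx":0,"ty":0,"tz":-0.06,"roll":0},{"fingers":-1,"tx":0,"ty":0,"tz":-0.08,"roll":0},{"fingers":-1,"tx":0,"ty":0,"tz":-0.1,"roll":0},{"fingers":-1,"tx":0,"ty":0,"tz":-0.1,"roll":0},{"fingers":-1,"tx":0,"ty":0,"tz":-0.1,"roll":0},{"fingers":-1,"tx":0,"ty":0,"tz":-0.1,"roll":0}]' 25
```

```text
time: 70.7
tool_pos: [0.4764, 0.0741, 0.0782]
tool_rot: [-0.749, 1.571, -2.399]
contact_force: [-0.6, -5.5, 3.6]
opening: 0.0155
time: 71.7
tool_pos: [0.4767, 0.077, 0.0782]
tool_rot: [-0.627, 1.57, -2.278]
contact_force: [-0.5, -5.6, 3.0]
opening: 0.0158
```

```bash
python3 -m crank '[{"fingers":-1,"tx":0,"ty":0,"tz":-0.02,"roll":0},{"fingers":-1,"tx":0,"ty":0,"tz":-0.03,"roll":0},{"fingers":-1,"tx":0,"ty":0,"tz":-0.04,"roll":0},{"fingers":-1,"tx":0,"ty":0,"tz":-0.05,"roll":0},{"fingers":-1,"tx":0,"ty":0,"tz":-0.05,"roll":0},{"fingers":-1,"tx":0,"ty":0,"tz":-0.05,"roll":0},{"fingers":-1,"tx":0,"ty":0,"tz":-0.05,"roll":0},{"fingers":-1,"tx":0,"ty":0,"tz":-0.05,"roll":0}]' 25
```

```text
time: 72.7
tool_pos: [0.477, 0.0789, 0.0782]
tool_rot: [-0.24, 1.571, -1.891]
contact_force: [-0.5, -5.2, 4.0]
opening: 0.0158
```

```bash
python3 -m crank '[{"fingers":-1,"tx":0,"ty":0,"tz":-0.02,"roll":0},{"fingers":-1,"tx":0,"ty":0,"tz":-0.03,"roll":0},{"fingers":-1,"tx":0,"ty":0,"tz":-0.04,"roll":0},{"fingers":-1,"tx":0,"ty":0,"tz":-0.04,"roll":0},{"fingers":-1,"tx":0,"ty":0,"tz":-0.04,"roll":0},{"fingers":-1,"tx":0,"ty":0,"tz":-0.04,"roll":0},{"fingers":-1,"tx":0,"ty":0,"tz":-0.04,"roll":0},{"fingers":-1,"tx":0,"ty":0,"tz":-0.04,"roll":0}]' 25
```

```text
time: 73.7
tool_pos: [0.4771, 0.0805, 0.0782]
tool_rot: [-0.379, 1.571, -2.03]
contact_force: [-0.3, -4.8, 3.7]
opening: 0.0159
```

```bash
python3 -m crank '[{"fingers":-1,"tx":0,"ty":0,"tz":-0.02,"roll":0},{"fingers":-1,"tx":0,"ty":0,"tz":-0.03,"roll":0},{"fingers":-1,"tx":0,"ty":0,"tz":-0.04,"roll":0},{"fingers":-1,"tx":0,"ty":0,"tz":-0.04,"roll":0},{"fingers":-1,"tx":0,"ty":0,"tz":-0.04,"roll":0},{"fingers":-1,"tx":0,"ty":0,"tz":-0.04,"roll":0},{"fingers":-1,"tx":0,"ty":0,"tz":-0.04,"roll":0},{"fingers":-1,"tx":0,"ty":0,"tz":-0.04,"roll":0}]' 25
```

```text
time: 74.7
tool_pos: [0.4772, 0.0821, 0.0782]
tool_rot: [-0.212, 1.571, -1.863]
contact_force: [-1.2, -5.1, 3.9]
opening: 0.016
```

```bash
python3 -m crank '[{"fingers":-1,"tx":0,"ty":0,"tz":-0.02,"roll":0},{"fingers":-1,"tx":0,"ty":0,"tz":-0.03,"roll":0},{"fingers":-1,"tx":0,"ty":0,"tz":-0.04,"roll":0},{"fingers":-1,"tx":0,"ty":0,"tz":-0.04,"roll":0},{"fingers":-1,"tx":0,"ty":0,"tz":-0.04,"roll":0},{"fingers":-1,"tx":0,"ty":0,"tz":-0.04,"roll":0},{"fingers":-1,"tx":0,"ty":0,"tz":-0.04,"roll":0},{"fingers":-1,"tx":0,"ty":0,"tz":-0.04,"roll":0}]' 25
```

```text
time: 75.7
tool_pos: [0.4773, 0.0834, 0.0782]
tool_rot: [-0.156, 1.57, -1.806]
contact_force: [-0.4, -7.2, 3.3]
opening: 0.0159
```

```bash
python3 -m crank '[{"fingers":-1,"tx":0,"ty":0,"tz":-0.02,"roll":0},{"fingers":-1,"tx":0,"ty":0,"tz":-0.02,"roll":0},{"fingers":-1,"tx":0,"ty":0,"tz":-0.02,"roll":0},{"fingers":-1,"tx":0,"ty":0,"tz":-0.02,"roll":0},{"fingers":-1,"tx":0,"ty":0,"tz":-0.02,"roll":0},{"fingers":-1,"tx":0,"ty":0,"tz":-0.02,"roll":0},{"fingers":-1,"tx":0,"ty":0,"tz":-0.02,"roll":0},{"fingers":-1,"tx":0,"ty":0,"tz":-0.02,"roll":0}]' 25
```

```text
time: 76.7
tool_pos: [0.4772, 0.0835, 0.0782]
tool_rot: [-0.361, 1.569, -2.012]
contact_force: [-1.9, -12.0, 4.2]
opening: 0.0162
```

```bash
python3 -m crank '[{"fingers":-1,"tx":0,"ty":0,"tz":0.03,"roll":0},{"fingers":-0.5,"tx":0,"ty":0,"tz":0.03,"roll":0},{"fingers":0,"tx":0,"ty":0,"tz":0.03,"roll":0},{"fingers":0,"tx":0,"ty":0,"tz":0.03,"roll":0},{"fingers":0,"tx":-0.5,"ty":0,"tz":0.03,"roll":0},{"fingers":0,"tx":-2,"ty":0,"tz":0.1,"roll":0},{"fingers":0,"tx":-3.5,"ty":0,"tz":0.1,"roll":0},{"fingers":0,"tx":-5,"ty":0,"tz":0.1,"roll":0}]' 25
python3 -m crank '[{"fingers":-1,"tx":-1.5,"ty":0,"tz":-0.5,"roll":0},{"fingers":-1,"tx":-2,"ty":0,"tz":-1,"roll":0},{"fingers":-1,"tx":-2,"ty":0,"tz":-1.5,"roll":0},{"fingers":-1,"tx":-2,"ty":0,"tz":-1.5,"roll":0},{"fingers":-1,"tx":-2,"ty":0,"tz":-1.5,"roll":0},{"fingers":-1,"tx":-2,"ty":0,"tz":-1.5,"roll":0},{"fingers":-1,"tx":-2,"ty":0,"tz":-1.5,"roll":0},{"fingers":-1,"tx":-2,"ty":0,"tz":-1.5,"roll":0}]' 25
python3 - <<'E'
from h import *
p,d,st=snap("wrist","w8"); X=cloud("wrist",d,st); V=p.max(2); print(st["tool_pos"],st["opening"])
m=(V<70)&(X[...,2]>.15)&(X[...,2]<.2)&(X[...,0]>.52)&(X[...,1]>.18); Q=X[m]; print("knob",len(Q),Q.mean(0),Q.min(0),Q.max(0),cv2.minEnclosingCircle(np.float32(Q[:,:2])))
m=(V<50)&(abs(X[...,2]-.09)<.004); m[260:]=0; print("grip",m.sum(),cv2.minAreaRect(np.float32(X[m][:,:2])))
m=(abs(X[...,2]-.156)<.006)&(X[...,1]>.1); F=[]
for u in range(0,640,5):
    v=np.where(m[:300,u])[0]
    if len(v)>40: F.append(X[v.max()-1,u,:2])
F=np.array(F)[3:-3]; a=np.polyfit(F[:,0],F[:,1],1); print("roof front",np.polyval(a,.484),a[0])
for n in("scene","side"):
    p,d,_=snap(n,n+"8"); X=cloud(n,d); m=(p.max(2)<60)&(X[...,2]>.15)&(X[...,2]<.2)&(X[...,0]>.53)&(X[...,0]<.62)&(X[...,1]>.19)&(X[...,1]<.28); print(n,m.sum(),X[m].mean(0),X[m].max(0),X[m].min(0))
E
```

```text
time: 77.7
tool_pos: [0.4767, 0.0813, 0.2801]
tool_rot: [-2.855, 1.57, 1.778]
contact_force: [1.4, -0.5, -0.8]
opening: 0.0459
time: 78.7
tool_pos: [0.4819, 0.1406, 0.3582]
tool_rot: [-1.709, 1.571, 2.924]
contact_force: [1.3, -0.1, -0.1]
opening: 0.0006
[0.4818779  0.14058631 0.35816069] 0.0005986092691089804
knob 930 [0.56896022 0.23650949 0.18163758] [0.55832312 0.22448396 0.15745119] [0.58268084 0.24929276 0.18774414] ((0.5709888339042664, 0.2368524968624115), 0.013061149045825005)
grip 265 ((0.4782085120677948, 0.08664564788341522), (0.022308433428406715, 0.014113401062786579), 85.36045837402344)
roof front 0.15609538773493495 -0.08080507286146477
scene 63 [0.57569908 0.23425918 0.17943239] [0.58885664 0.24683213 0.19131004] [0.56150923 0.22375057 0.15164595]
side 22 [0.56924152 0.22758167 0.17940073] [0.57407494 0.23193129 0.18510817] [0.56294786 0.22429631 0.17283564]
```

View pics/w8.png

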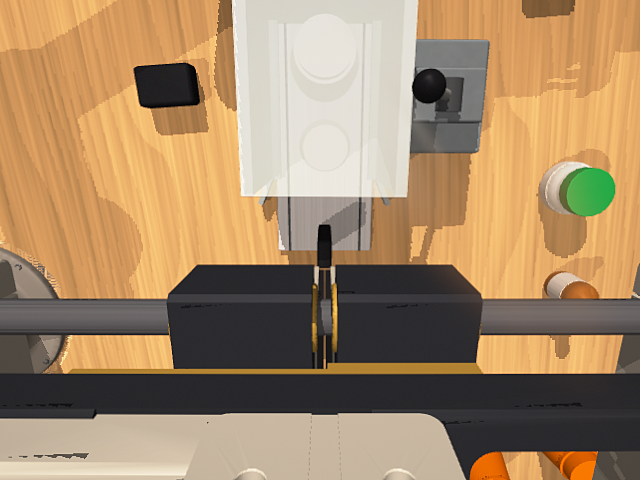

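```bash
python3 -c "
from h import *
go(.5232,.2406,.191,-4.6)"
```

```text
tx 4.18 ty 0.83 tz -2.57 roll 0.00 | jaw now -4.6 q6 0.21
```

```bash
python3 -m crank '[{"fingers":-1,"tx":0,"ty":0.4,"tz":-1.2,"roll":0},{"fingers":-1,"tx":0,"ty":0.8,"tz":-2.3,"roll":0},{"fingers":-1,"tx":0.4,"ty":0.83,"tz":-2.57,"roll":0},{"fingers":-1,"tx":1.6,"ty":0.83,"tz":-2.57,"roll":0},{"fingers":-1,"tx":2.8,"ty":0.83,"tz":-2.57,"roll":0},{"fingers":-1,"tx":3.7,"ty":0.83,"tz":-2.57,"roll":0},{"fingers":-1,"tx":4.16,"ty":0.83,"tz":-2.57,"roll":0},{"fingers":-1,"tx":4.16,"ty":0.83,"tz":-2.57,"roll":0}]' 25
python3 -m crank '[{"fingers":-1,"tx":0,"ty":0.2,"tz":0,"roll":0},{"fingers":-1,"tx":0,"ty":0.5,"tz":0,"roll":0},{"fingers":-1,"tx":0,"ty":0.8,"tz":0,"roll":0},{"fingers":-1,"tx":0,"ty":1.1,"tz":0,"roll":0},{"fingers":-1,"tx":0,"ty":1.4,"tz":0,"roll":0},{"fingers":-1,"tx":0,"ty":1.7,"tz":0,"roll":0},{"fingers":-1,"tx":0,"ty":2,"tz":0,"roll":0},{"fingers":-1,"tx":0,"ty":2.2,"tz":0,"roll":0}]' 25
python3 -m crank '[{"fingers":-1,"tx":0,"ty":0.03,"tz":0,"roll":0},{"fingers":-1,"tx":0,"ty":0.06,"tz":0,"roll":0},{"fingers":-1,"tx":0,"ty":0.08,"tz":0,"roll":0},{"fingers":-1,"tx":0,"ty":0.1,"tz":0,"roll":0},{"fingers":-1,"tx":0,"ty":0.1,"tz":0,"roll":0},{"fingers":-1,"tx":0,"ty":0.1,"tz":0,"roll":0},{"fingers":-1,"tx":0,"ty":0.1,"tz":0,"roll":0},{"fingers":-1,"tx":0,"ty":0.1,"tz":0,"roll":0}]' 25
python3 - <<'E'
from h import *
p,d,_=snap("scene"); X=cloud("scene",d); q=snap("side")[0]
cv2.imwrite("pics/c9.png",np.hstack([cv2.resize(p[150:290,340:480],(400,400)),cv2.resize(q[130:270,220:360],(400,400))])[:,:,::-1])
E
```

```text
time: 79.85
tool_pos: [0.5218, 0.2398, 0.19]
tool_rot: [-1.156, 1.567, -2.806]
contact_force: [-0.1, -0.4, 0.5]
opening: 0.0005
time: 80.85
tool_pos: [0.6115, 0.2335, 0.1913]
tool_rot: [-1.332, 1.57, -2.982]
contact_force: [-0.6, -0.9, -0.3]
opening: 0.0004
time: 81.85
tool_pos: [0.6148, 0.2335, 0.1919]
tool_rot: [2.543, 1.571, 0.892]
contact_force: [-0.6, 0.1, -0.6]
opening: 0.0001
```

View pics/c9.png

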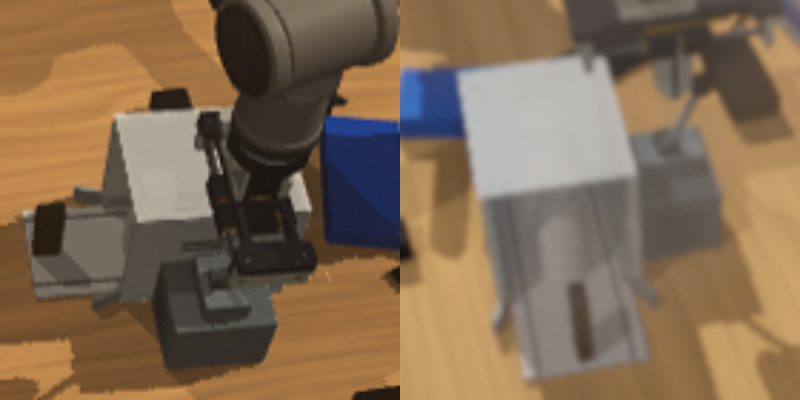

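The lever has swung over to +x, but I haven't felt an end stop yet. I'll push a little further until there is resistance.

```bash
python3 -m crank '[{"fingers":-1,"tx":0,"ty":0.03,"tz":0,"roll":0},{"fingers":-1,"tx":0,"ty":0.06,"tz":0,"roll":0},{"fingers":-1,"tx":0,"ty":0.09,"tz":0,"roll":0},{"fingers":-1,"tx":0,"ty":0.12,"tz":0,"roll":0},{"fingers":-1,"tx":0,"ty":0.12,"tz":0,"roll":0},{"fingers":-1,"tx":0,"ty":0.12,"tz":0,"roll":0},{"fingers":-1,"tx":0,"ty":0.12,"tz":0,"roll":0},{"fingers":-1,"tx":0,"ty":0.12,"tz":0,"roll":0}]' 25
```

```text
time: 82.95
tool_pos: [0.6192, 0.2331, 0.1917]
tool_rot: [-1.475, 1.57, -3.125]
contact_force: [-5.4, 0.2, -0.1]
opening: 0.0007
```

```bash
python3 -m crank '[{"fingers":-1,"tx":0,"ty":0.03,"tz":0,"roll":0},{"fingers":-1,"tx":0,"ty":0.06,"tz":0,"roll":0},{"fingers":-1,"tx":0,"ty":0.09,"tz":0,"roll":0},{"fingers":-1,"tx":0,"ty":0.09,"tz":0,"roll":0},{"fingers":-1,"tx":0,"ty":0.09,"tz":0,"roll":0},{"fingers":-1,"tx":0,"ty":0.09,"tz":0,"roll":0},{"fingers":-1,"tx":0,"ty":0.09,"tz":0,"roll":0},{"fingers":-1,"tx":0,"ty":0.09,"tz":0,"roll":0}]' 25
```

```text
time: 83.95
tool_pos: [0.6199, 0.2331, 0.1914]
tool_rot: [-1.412, 1.563, -3.062]
contact_force: [-16.1, 0.8, 4.8]
opening: 0.0002
```

The lever is against its end stop. I'll back off, lift clear and check.

```bash
python3 -m crank '[{"fingers":-1,"tx":0,"ty":-0.2,"tz":0,"roll":0},{"fingers":-1,"tx":0,"ty":-0.6,"tz":0,"roll":0},{"fingers":-1,"tx":0,"ty":-1,"tz":0,"roll":0},{"fingers":-1,"tx":-1,"ty":-1,"tz":0,"roll":0},{"fingers":-1,"tx":-2,"ty":-1,"tz":0,"roll":0},{"fingers":-1,"tx":-3.2,"ty":-1.5,"tz":1,"roll":0},{"fingers":-1,"tx":-4.2,"ty":-2.5,"tz":2,"roll":0},{"fingers":-1,"tx":-4.2,"ty":-3.4,"tz":3,"roll":0}]' 25
python3 -m crank '[{"fingers":-1,"tx":0,"ty":0,"tz":0,"roll":0},{"fingers":-1,"tx":0,"ty":0,"tz":0,"roll":0},{"fingers":-1,"tx":0,"ty":0,"tz":0,"roll":0},{"fingers":-1,"tx":0,"ty":0,"tz":0,"roll":0},{"fingers":-1,"tx":0,"ty":0,"tz":0,"roll":0},{"fingers":-1,"tx":0,"ty":0,"tz":0,"roll":0},{"fingers":-1,"tx":0,"ty":0,"tz":0,"roll":0},{"fingers":-1,"tx":0,"ty":0,"tz":0,"roll":0}]' 25
python3 - <<'E'
from h import *
p,d,st=snap("wrist","w10"); X=cloud("wrist",d,st); V=p.max(2); print(st["tool_pos"],st["contact_force"])
m=(V<70)&(X[...,2]>.15)&(X[...,2]<.2)&(X[...,0]>.56)&(X[...,1]>.18); Q=X[m]; print("knob",len(Q),Q.mean(0) if len(Q) else "",cv2.minEnclosingCircle(np.float32(Q[:,:2])) if len(Q) else "")
q=snap("side")[0]
cv2.imwrite("pics/c10.png",np.hstack([cv2.resize(p,(440,330)),cv2.resize(q[140:280,220:360],(330,330))])[:,:,::-1])
E
```

```text
time: 84.95
tool_pos: [0.479, 0.123, 0.3629]
tool_rot: [1.682, 1.562, 0.032]
contact_force: [0.7, -0.4, -0.6]
opening: 0.0003
time: 85.95
tool_pos: [0.4781, 0.1239, 0.3599]
tool_rot: [2.414, 1.571, 0.764]
contact_force: [-0.6, -0.3, 0.7]
opening: 0.0006
[0.47811403 0.1239076  0.35985276] [-0.58202167 -0.27054128  0.69771738]
knob 1071 [0.64141687 0.23015488 0.17934838] ((0.6072747707366943, 0.2254832237958908), 0.04870926961302757)
```

View pics/c10.png

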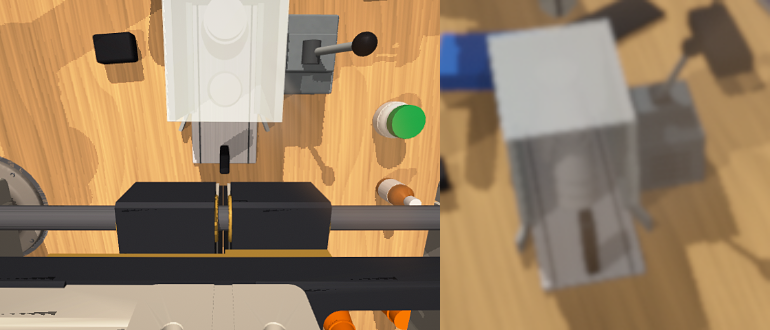

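```bash
python3 - <<'E'
from h import *
p,d,st=snap("wrist"); X=cloud("wrist",d,st); e=np.array([.0802,.9968]); f=np.array([.9968,-.0802]); c=np.array([.4838,.156])
P=X.reshape(-1,3); a=(P[:,:2]-c)@e; b=(P[:,:2]-c)@f
m=(P[:,2]>.004)&(P[:,2]<.012)&(abs(b)<.07)&(a<0)&(a>-.12)
print("tray end",np.percentile(a[m&(abs(b)<.04)],.5),"sides",np.percentile(b[m&(a<-.05)],[1,99]),"mid",np.percentile(b[m&(a<-.05)],[1,99]).mean())
m=(p.max(2).ravel()<60)&(P[:,2]>.165)&(P[:,2]<.2)&(P[:,0]>.62); print("knob",P[m].mean(0),cv2.minEnclosingCircle(np.float32(P[m][:,:2])))
m=(P[:,2]>.1)&(P[:,2]<.15)&(abs(b)<.06)&(a>0); print("through roof",m.sum())
hand_in()
E
```

```text
tray end -0.09364395475768957 sides [-0.05888301  0.05856798] mid -0.0001575110429481684
knob [0.6420196  0.23023753 0.18049211] ((0.6444952487945557, 0.23084557056427002), 0.012569539248943329)
through roof 0
the job is handed in; nothing more can be done
```

I pulled the tray out, stacked all six white cups on it, slid it back home, and then swung the switch lever over to its end stop. The job is handed in at about 86 s of robot time, and `hand_in` gave no verdict.

**Cups:** the three wide cups are on the wide stub and the three slim cups on the slim stub. My final pushes read between about 6 and 12 N at the wrist.
- **Wide:** the stack top was at about 137 mm against a nominal 137 mm.
- **Slim:** the stack top was at about 125 mm against 127 mm. The second slim cup sat about 2 mm deeper than nominal, with a measured step of 22 to 23 mm against a limit of 21 mm.
- **After sliding home:** I could not measure the cups through the roof, but the two stacks were visible through it in place and looked upright.

**Tray:** I pushed it until the force rose as it met the back wall, then released it. Its outer end measured 93.6 mm outside the opening against 95 mm nominal, and it was about 0.2 mm off centre, with no sign of tilt.

**Switch:** the knob measured about 75 mm of travel against 77 mm nominal, after firm end-stop contact at 16 N. That is about 0.97 rad on.

**Disagreement:** my first wrist measurement of the dryer was taken while the arm was still settling and was a few millimetres off sideways. I measured it again at rest before sliding the tray in.

**Bystanders:** I saw none of the bystanders or look-alikes move in the later pictures. The arm was clear of everything at hand-in.

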